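# Make up two laboratory test kits in their trays

### The arm

A 7-joint arm with a two-finger parallel gripper is mounted at the origin on a cart in front of the work surface, level with it; the furniture and walls round the work are solid. World frame = base frame: x ahead of the robot, y to its left, z up, the work surface at z = 0. Lengths are in m, angles in degrees, forces in N, time in s.
With the tool pointing down it reaches from about 0.4 to 0.85 m from the base axis. Payload 4.5 kg.
Tool frame: the origin (TCP) lies between the finger pads; the fingertips stand robot.tip_reach ahead of it and the grasp point (between the pads) lies 5 mm behind it (robot.tip_reach is the distance from the TCP to the fingertips, in m); z points along the fingers, x is the direction in which the jaws open and shut, and the axes are right-handed (so a half turn about z gives the same grasp; the last joint's range is limited). The gripper opens to 88 mm and grips with 3 to 60 N. Pads are 18 mm wide; open, the fingers measure 123 mm over their backs; the gripper's body (75 mm by 187 mm) begins 45 mm behind the grasp point.
Start: joints at [-65.099, 39.483, -11.15, 89.685, 9.013, 51.709, -12.324], TCP at [0.244, 0.575, 0.253] pointing down, gripper open.
Joint ranges: [-172.22, 172.22], [-26.19, 119.32], [-84.43, 86.54], [7.71, 146.69], [-57.33, 237.33], [2.42, 119.75], [-152.13, 152.13]. Speed limits (degrees/s): [147.25, 147.25, 180, 180, 180, 180, 180].

### API

Orientations are given as a 3x3 rotation matrix whose columns are the frame's x, y, z axes.
In Python, from plant import robot gives the robot as it stands. The module is installed in compiled form; this text tells all that it offers.
- The arm moves only by the tool carry_out, never from a script. Its argument "steps" is a list that holds one entry, the list of rows, each a list of 7 numbers: the turn, a rotation vector about the tool's x, y, z in rad, then the shift along the tool's x, y, z in mm, then the opening, from -1 (shut) to 1 (fully open). A call has 1 to 5 rows; each row is the pose to reach, as a shift and turn from the pose commanded when the call began, along the tool's axes at that moment; what a row does not reach only later rows make up. A row lasts 1/8 s, in which the tool goes at most 62.5 mm and 10.7 degrees, less where a joint would pass 70% of its speed; a pose out of reach is approached as far as the arm can. A call with a gripper value outside its range is refused whole. The fingers move at their own pace and stop on an object; the grip force is fixed at half the most. Time passes only in rows, so rows that repeat a pose let the fingers close. It gives the time, the measured TCP pose, the force and the opening at its end, in the units of the state.
- robot.get_state(): the state, without advancing time (a new reading comes with each control period).
- robot.capture(name): name is "side" or "top"; returns the picture (420x560x3 uint8, red, green, blue); there is no depth.
- robot.camera_info(name): a dict with "fx", "fy", "cx", "cy" (pixels), "world_to_cam" (4x4, takes a point from world to camera coordinates). Camera axes: x right, y down, z forward; pixel columns grow to the right and rows downward; lengths in m; the calibration is good to about 2 mm. A picture is of the moment at which its call begins. camera_info takes no time and is no camera call.
- robot.hand_in(): hands the job in, once; it reports no verdict.
The state is a dict: "t": time; "joint_pos": joint angles; "joint_vel": joint speeds; "joint_torque": joint torques, N m; "tool_pos": TCP position; "tcp_rot": TCP orientation; "wrist_force": force on the tool from outside, world axes, zero at the start; "wrist_torque": the same for the moment, N m; "grip_width": opening from 0.0 (shut) to 1.0 (fully open).
Only numpy, scipy, OpenCV 4.12 (cv2) and the standard library are available. Lean on these libraries where they do the work, as an engineer would, in place of code of your own. Each camera call takes 0.05 s, during which the arm holds its last target.

### The job

Make up the two test kits from the stock on the bench: the blue tray gets the red-capped dropper bottle, the pink dish and the black box of cover slips; the yellow tray, which already has its cream dish, gets the blue-capped dropper bottle and the long carton of capillary tubes. Set each thing down flat and upright in the pocket made for it - bottle in the small round pocket, dish in the large round one, box lengthwise in the oblong one - with nothing resting on a pocket's edge. Leave the white-capped bottle standing where it is and the cream dish in its pocket.

Things in the scene. Friction and masses are not known exactly. Their poses are not given: they have to be found in the camera images.
- blue_tray: Blue flat tray fixed on the worktop, 152 (x) x 162 (y) x 8 mm high, origin: centre of underside, z up, x away from the robot within 12 deg. Three grey-floored pockets 4 mm deep, floor 4 mm over the worktop; centres (x, y) in its frame: dish pocket 78 mm round (31, 34); bottle pocket 46 mm round (-42, 34); box pocket (0, -47), 104 along x by 50 along y. Empty at start
- yellow_tray: Yellow flat tray fixed on the worktop, 152 (x) x 162 (y) x 8 mm high, origin: centre of underside, z up, x away from the robot within 12 deg. Three grey-floored pockets 4 mm deep, floor 4 mm over the worktop; centres (x, y) in its frame: dish pocket 78 mm round (31, 34); bottle pocket 46 mm round (-42, 34); box pocket (0, -47), 104 along x by 50 along y. Cream dish in it at start
- red_cap_bottle: white plastic dropper bottle with a red cap and red band; origin at the centre of its foot, z up. Round body 27 mm across up to 48 mm height, cap 16 mm across up to 63 mm. About 18 g, stands upright in the open stock at the start, away from the trays
- blue_cap_bottle: white plastic dropper bottle with a blue cap and blue band; origin at the centre of its foot, z up. Round body 27 mm across up to 48 mm height, cap 16 mm across up to 63 mm. About 18 g, stands upright in the open stock at the start, away from the trays
- white_cap_bottle: white plastic dropper bottle with a white cap and green band; origin at the centre of its foot, z up. Round body 27 mm across up to 48 mm height, cap 16 mm across up to 63 mm. About 18 g, stands upright in the open stock at the start, away from the trays; spare stock that is not used
- pink_dish: closed clear round dish with pink contents, 62 mm across, 16 mm high, about 16 g, origin at the centre of its underside, z up; lies flat in the open stock at the start, away from the trays
- cream_dish: closed clear round dish with cream contents, 62 mm across, 16 mm high, about 16 g, origin at the centre of its underside, z up; it lies in the dish pocket of the yellow tray from the start and belongs there
- cover_slip_box: small black flat box of cover slips, 34 (own x) x 50 (own y) x 16 mm high, about 30 g, origin at the centre of its underside, z up; lies flat in the open stock at the start, away from the trays, its 50 mm side pointing roughly away from the robot
- capillary_carton: long green and white carton of capillary tubes, 30 (own x) x 84 (own y) x 22 mm high, about 50 g, origin at the centre of its underside, z up; lies flat in the open stock at the start, away from the trays, its 84 mm side pointing roughly away from the robot

How it is judged (in metres and radians):
At the end, for the whole second after the job is handed in: Every thing named is in its pocket of its tray (cream dish too), on the pocket floor within 2 mm, level within 0.06 rad, at rest; off centre at most 12 mm (dishes 10, carton lengthwise 13, slips lengthwise 29), boxes lengthwise within 0.4 rad. White-capped bottle upright within 30 mm of its start (x of red_cap_bottle in the frame of blue_tray between -0.054 and -0.03 m and y of red_cap_bottle in the frame of blue_tray between 0.022 and 0.046 m and z of red_cap_bottle in the frame of blue_tray between 0.002 and 0.006 m and angle between each of red_cap_bottle, pink_dish, cover_slip_box, blue_cap_bottle, capillary_carton, cream_dish, white_cap_bottle's own z axis and vertical below 0.06 rad and linear speed of each of red_cap_bottle, pink_dish, cover_slip_box, blue_cap_bottle, capillary_carton, cream_dish, white_cap_bottle below 0.02 m/s and x of pink_dish in the frame of blue_tray between 0.021 and 0.041 m and y of pink_dish in the frame of blue_tray between 0.024 and 0.044 m and z of pink_dish in the frame of blue_tray between 0.002 and 0.006 m and x of cover_slip_box in the frame of blue_tray between -0.029 and 0.029 m and y of cover_slip_box in the frame of blue_tray between -0.059 and -0.035 m and z of cover_slip_box in the frame of blue_tray between 0.002 and 0.006 m and angle between the y axis of cover_slip_box and the x axis of blue_tray, either way round below 0.4 rad and x of blue_cap_bottle in the frame of yellow_tray between -0.054 and -0.03 m and y of blue_cap_bottle in the frame of yellow_tray between 0.022 and 0.046 m and z of blue_cap_bottle in the frame of yellow_tray between 0.002 and 0.006 m and x of capillary_carton in the frame of yellow_tray between -0.013 and 0.013 m and y of capillary_carton in the frame of yellow_tray between -0.059 and -0.035 m and z of capillary_carton in the frame of yellow_tray between 0.002 and 0.006 m and angle between the y axis of capillary_carton and the x axis of yellow_tray, either way round below 0.4 rad and x of cream_dish in the frame of yellow_tray between 0.021 and 0.041 m and y of cream_dish in the frame of yellow_tray between 0.024 and 0.044 m and z of cream_dish in the frame of yellow_tray between 0.002 and 0.006 m and distance of white_cap_bottle from where it was at the start of the episode below 0.03 m); the robot touches nothing.
It fails at once if the spare white-capped bottle is moved from its place by more than 30 mm (distance of white_cap_bottle from where it was at the start of the episode above 0.03 m).
It fails at once if the cream dish is taken or knocked out of its pocket (moved by more than 25 mm) (distance of cream_dish from where it was at the start of the episode above 0.025 m).
It also fails if it takes over 144 s, if anything falls off the work surface, if the arm or the gripper's body presses on something with over 40 N, if the wrist force passes 120 N, or if a joint passes its speed limit or range.

## Working session

There is one attempt and no reset: what is moved stays moved. The work goes in short steps, Python scripts to look and compute and a tool call to move; the robot and the scene stay as the last step left them, time stands still between calls to the robot, and variables do not carry over. Pictures are saved under pics/ and viewed, and the job is handed in when it is done.

Besides the shell and the picture viewer there is one more tool, called after "Request:" as name(argument=value, ...) on one line, values as JSON. carry_out: Moves the arm, as the interface text tells. Its arguments: {"type":"object","properties":{"steps":{"type":"array"}},"required":["steps"]}

```bash
mkdir -p pics
python3 - <<'E'
from plant import robot
import cv2,numpy as np
s=robot.get_state();print({k:np.round(v,4).tolist() for k,v in s.items()}, robot.tip_reach)
for n in("top","side"):
    cv2.imwrite(f"pics/{n}0.png",robot.capture(n)[:,:,::-1]);i=robot.camera_info(n);print(n,i)
E
```

```text
{'t': 0.0, 'joint_pos': [-65.0993, 39.5317, -11.1447, 89.7445, 9.0118, 51.7094, -12.3244], 'joint_vel': [-0.017, 0.0116, -0.084, 0.0464, -0.0824, -0.0786, 0.0583], 'joint_torque': [0.0002, -52.7544, -1.2667, -15.3426, -0.0526, 0.0067, 0.0002], 'tool_pos': [0.2437, 0.5749, 0.2519], 'tcp_rot': [[0.3901, 0.9208, -0.0006], [0.9208, -0.3901, -0.0017], [-0.0018, 0.0001, -1.0]], 'wrist_force': [-0.1871, -0.1847, 0.4566], 'wrist_torque': [0.0127, -0.0313, -0.017], 'grip_width': 0.9966} 0.014
top {'fx': 546.2630817176537, 'fy': 546.2630817176537, 'cx': 273.6630563440196, 'cy': 210.82293411075537, 'world_to_cam': array([[-0.01654315, -0.99985035, -0.00505984,  0.04855217],
       [-0.99731415,  0.01686188, -0.07127526,  0.45560202],
       [ 0.07134991,  0.00386714, -0.99744385,  1.71691317],
       [ 0.        ,  0.        ,  0.        ,  1.        ]])}
side {'fx': 380.74391825111735, 'fy': 380.74391825111735, 'cx': 273.27331819747536, 'cy': 211.55873543353664, 'world_to_cam': array([[ 0.94954847, -0.31337463,  0.01241119, -0.42916753],
       [-0.10468218, -0.35400236, -0.92936751,  0.07874322],
       [ 0.29563379,  0.88118027, -0.36894714,  0.9006825 ],
       [ 0.        ,  0.        ,  0.        ,  1.        ]])}
```

View pics/top0.png

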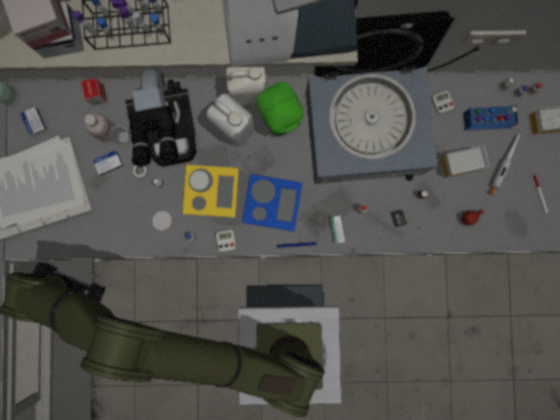

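View pics/side0.png

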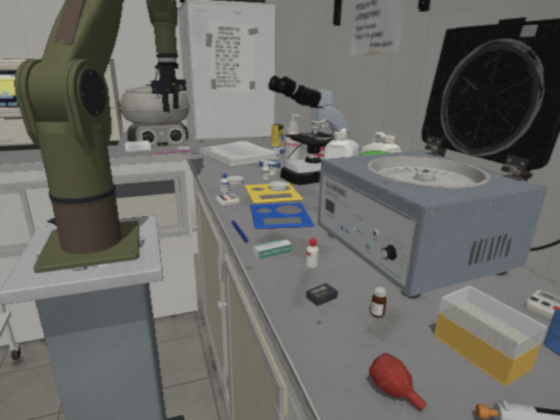

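The top view shows the trays at (211,191) yellow and (272,202) blue. The carton is at (337,229), the red cap at (362,208), the slips box at (399,217), a dish at (162,220) and the blue cap at (189,236). The white cap is perhaps at (157,182). I'll enlarge to check.

Run:
```python
import cv2
a=cv2.imread("pics/top0.png");
def c(im,x0,y0,x1,y1,k,n):
    p=cv2.resize(im[y0:y1,x0:x1],None,fx=k,fy=k,interpolation=cv2.INTER_CUBIC)
    p=cv2.convertScaleAbs(p,alpha=1.5)
    for x in range(-(-x0//10)*10,x1,10):
        cv2.line(p,((x-x0)*k,0),((x-x0)*k,5),(0,255,0),1);cv2.putText(p,str(x),((x-x0)*k,14),0,.35,(0,255,0),1)
    for y in range(-(-y0//10)*10,y1,10):
        cv2.line(p,(0,(y-y0)*k),(5,(y-y0)*k),(0,255,0),1);cv2.putText(p,str(y),(6,(y-y0)*k),0,.35,(0,255,0),1)
    cv2.imwrite(n,p)
c(a,140,155,310,260,4,"pics/t1.png")
c(a,300,185,430,260,6,"pics/t2.png")
b=cv2.imread("pics/side0.png");c(b,200,140,350,250,5,"pics/s1.png");c(b,240,220,400,330,5,"pics/s2.png")
```

```text
(no output)
```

View pics/t1.png

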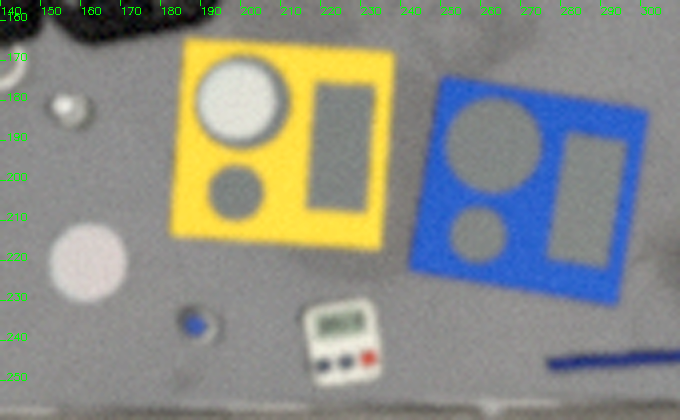

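View pics/t2.png

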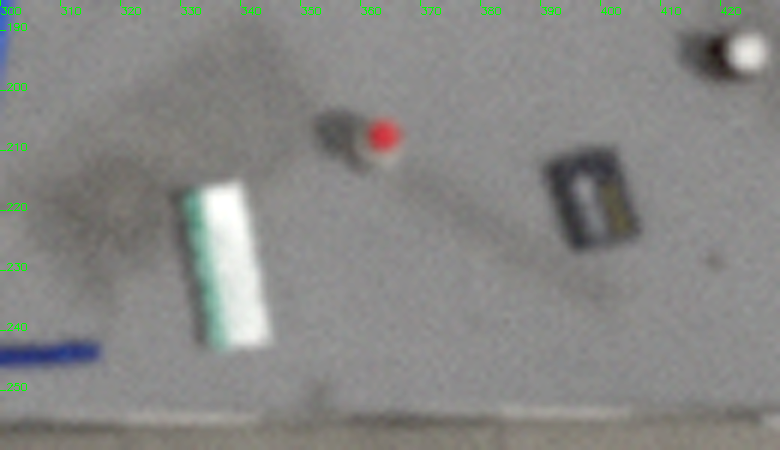

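View pics/s1.png

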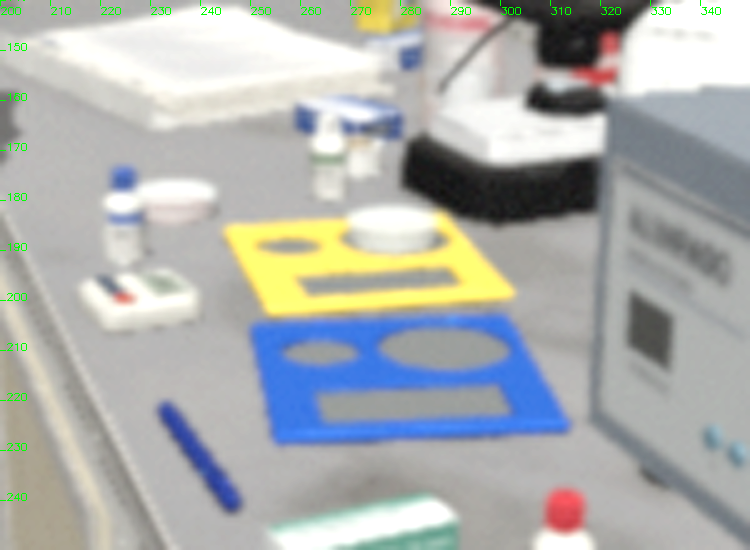

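View pics/s2.png

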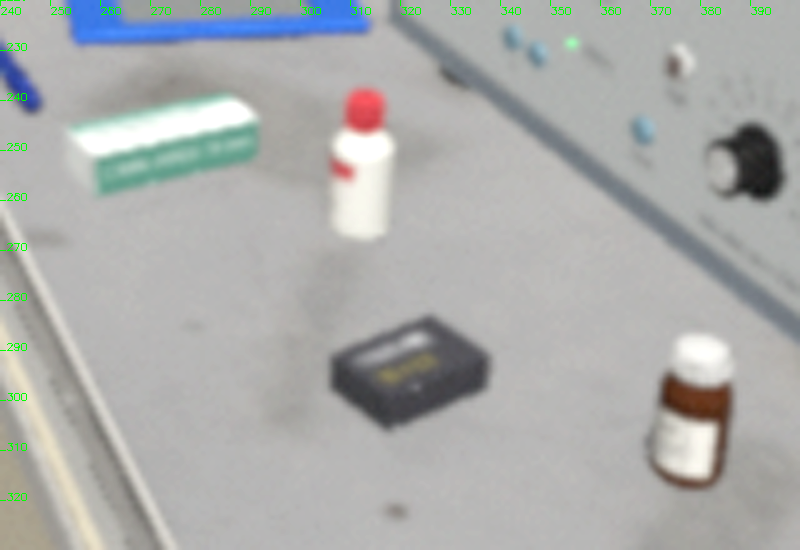

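```bash
cat > h.py <<'E'
import numpy as np,cv2
from scipy.optimize import least_squares
try:
    from plant import robot
    CAM={n:robot.camera_info(n) for n in("top","side")}
except Exception as e: print(e)
def proj(n,P):
    i=CAM[n];P=np.atleast_2d(P);c=P@i["world_to_cam"][:3,:3].T+i["world_to_cam"][:3,3]
    return np.c_[i["fx"]*c[:,0]/c[:,2]+i["cx"],i["fy"]*c[:,1]/c[:,2]+i["cy"]]
def back(n,uv,z):
    i=CAM[n];R=i["world_to_cam"][:3,:3];t=i["world_to_cam"][:3,3];o=-R.T@t
    uv=np.atleast_2d(uv);d=np.c_[(uv[:,0]-i["cx"])/i["fx"],(uv[:,1]-i["cy"])/i["fy"],np.ones(len(uv))]@R
    return o+d*((z-o[2])/d[:,2])[:,None]
def tri(uvt,uvs):
    return least_squares(lambda p:np.r_[(proj("top",p)-uvt).ravel(),(proj("side",p)-uvs).ravel()],[.6,0,.02]).x
E
python3 - <<'E'
from h import *
def px(d,k,o): return (np.array(d,float)+.5)/k-.5+np.array(o)
T1=lambda d:px(d,4,(140,155));T2=lambda d:px(d,6,(300,185));S1=lambda d:px(d,5,(200,140));S2=lambda d:px(d,5,(240,220))
loc=np.array([[76,81],[76,-81],[-76,-81],[-76,81],[31,34],[-42,34],[0,-47]])/1000
obs={"yellow":(T1([[186,40],[394,53],[382,249],[170,236],[243,101],[236,192],[341,148]]),S1([[440,214],[514,293],[268,316],[224,228]])),
"blue":(T1([[441,76],[648,111],[618,304],[409,270],[493,146],[478,235],[588,201]]),S1([[506,316],[569,428],[276,441],[250,325]]))}
for k,(t,s) in obs.items():
    P=back("top",t,.008)
    def pts(p,z=None):
        c,sn=np.cos(p[2]),np.sin(p[2]);xy=loc@np.array([[c,sn],[-sn,c]])+p[:2]
        zz=np.r_[[.008]*4,[.005]*3];return np.c_[xy,zz]
    f=lambda p:(proj("top",pts(p))-t).ravel()
    g=lambda p:(proj("side",pts(p)[:4])-s).ravel()
    for nm,ff in(("top",f),("side",g),("both",lambda p:np.r_[f(p),g(p)])):
        r=least_squares(ff,[.6,.1,0]);print(k,nm,np.round(r.x,4),"deg",np.degrees(r.x[2]).round(2),"rms px",np.sqrt((r.fun**2).mean()).round(2))
        if nm=="both":print(np.round(pts(r.x)[4:],4).tolist())
print("red cap tri",tri(T2([383,136]),S2([365,108])), "bk",back("top",T2([383,136]),.063),"foot side",back("side",S2([360,236]),0))
print("blue cap tri",tri(T1([196,325]),S1([124,178])),"foot side",back("side",S1([124,262]),0))
print("white cap tri",tri(T1([64,107]),S1([330,120])),"foot side",back("side",S1([329,197]),0))
print("pink top",back("top",T1([88,262]),.016),"edges",back("top",T1([[49,262],[127,262],[88,223],[88,301]]),.016), "side",back("side",S1([178,193]),.016))
print("cream",back("top",T1([238,101]),.02))
print("carton side-corners",back("side",S2([[68,130],[92,158],[258,118],[228,97]]),.022))
print("carton top", back("top",T2([[201,188],[242,181],[271,343],[230,348]]),.022))
print("slips side",back("side",S2([[332,352],[389,399],[489,355],[431,318]]),.016))
print("slips top",back("top",T2([[546,162],[614,149],[638,236],[573,249]]),.016))
E
```

```text
yellow top [ 0.5255  0.2427 -0.0813] deg -4.66 rms px 0.76
yellow side [ 0.5229  0.2301 -0.0762] deg -4.37 rms px 0.72
yellow both [ 0.5258  0.2419 -0.0795] deg -4.55 rms px 0.93
[[0.5594, 0.2733, 0.005], [0.4866, 0.2791, 0.005], [0.5221, 0.195, 0.005]]
blue top [ 0.4847  0.0462 -0.1792] deg -10.27 rms px 0.68
blue side [ 0.4822  0.0352 -0.1825] deg -10.45 rms px 0.62
blue both [ 0.4849  0.045  -0.1803] deg -10.33 rms px 0.92
[[0.5215, 0.0729, 0.005], [0.4496, 0.086, 0.005], [0.4764, -0.0013, 0.005]]
red cap tri [ 0.46032624 -0.23772264  0.05583401] bk [[ 0.4593864  -0.23640913  0.063     ]] foot side [[ 0.45688124 -0.24770946  0.        ]]
blue cap tri [0.38078956 0.30504421 0.05526126] foot side [[ 3.77450412e-01  2.95497995e-01 -5.55111512e-17]]
white cap tri [0.55312067 0.4062246  0.05741985] foot side [[0.55352023 0.40126875 0.        ]]
pink top [[0.43279949 0.39688314 0.016     ]] edges [[0.43332042 0.42785226 0.016     ]
 [0.43227866 0.36591963 0.016     ]
 [0.46382174 0.39682385 0.016     ]
 [0.40185626 0.39694228 0.016     ]] side [[0.43640974 0.3897736  0.016     ]]
cream [[0.55879675 0.27638643 0.02      ]]
carton side-corners [[ 0.35236617 -0.15643943  0.022     ]
 [ 0.35518534 -0.18563633  0.022     ]
 [ 0.43886554 -0.16993595  0.022     ]
 [ 0.4332198  -0.14517831  0.022     ]]
carton top [[ 0.43664612 -0.14650371  0.022     ]
 [ 0.439974   -0.16816604  0.022     ]
 [ 0.35457599 -0.18122484  0.022     ]
 [ 0.35231477 -0.15966456  0.022     ]]
slips side [[ 0.40054345 -0.348796    0.016     ]
 [ 0.40834056 -0.38248383  0.016     ]
 [ 0.45545978 -0.36785134  0.016     ]
 [ 0.44585387 -0.33851814  0.016     ]]
slips top [[ 0.44769571 -0.32961495  0.016     ]
 [ 0.45397273 -0.36572257  0.016     ]
 [ 0.40776899 -0.37683337  0.016     ]
 [ 0.40148579 -0.34237332  0.016     ]]
```

```bash
cat >> h.py <<'E'
def goto(x,y,z,jaw=None,a=None):
    """print shift/turn in tool axes from measured pose to target TCP; jaw deg world angle of tool x (mod 180)"""
    s=robot.get_state();R=np.array(s["tcp_rot"]);p=np.array(s["tool_pos"])
    d=R.T@(np.array([x,y,z])-p)*1000
    cur=np.degrees(np.arctan2(R[1,0],R[0,0]))
    if jaw is None: jaw=cur
    dj=(jaw-cur+90)%180-90
    # desired rotation: tool straight down
    j=np.radians(cur+dj);Rd=np.array([[np.cos(j),np.sin(j),0],[np.sin(j),-np.cos(j),0],[0,0,-1]])
    from scipy.spatial.transform import Rotation as Ro
    w=Ro.from_matrix(R.T@Rd).as_rotvec()
    print("t",round(s["t"],2),"pos",p.round(4),"jaw",cur.round(1),"F",np.round(s["wrist_force"],1),"grip",round(s["grip_width"]*88,1),"q7",round(s["joint_pos"][6]))
    print("turn",w.round(4),"deg",dj.round(1),"shift mm",d.round(1),"len",np.linalg.norm(d).round())
E
python3 -c "
from h import *
goto(.4328,.3969,.10)"
```

```text
t 0.1 pos [0.2437 0.575  0.252 ] jaw 67.0 F [-0.3 -0.3  0.3] grip 88.0 q7 -12
turn [0.0001 0.0016 0.    ] deg 0.0 shift mm [-90.  243.6 152.2] len 301.0
```

Request:
carry_out(steps=[[[0,0,0,-20,54,20,1],[0,0,0,-40,108,40,1],[0,0,0,-60,162,60,1],[0,0,0,-78,210,85,1],[0,0,0,-90,243,110,1]]])

```text
t: 0.72
tool_pos: [0.4345, 0.3951, 0.1417]
tcp_rot: [[0.393, 0.92, 0.0], [0.92, -0.393, -0.001], [-0.001, 0.001, -1.0]]
wrist_force: [0.5, 0.4, 0.2]
grip_width: 1.001
```

```bash
python3 -c "
from h import *
goto(.4328,.3969,.10)
for n in('top','side'):
    im=robot.capture(n)[:,:,::-1]
    cv2.imwrite(f'pics/{n}1.png',cv2.resize(im[130:260,120:280] if n=='top' else im[100:230,170:330],None,fx=5,fy=5,interpolation=2))
p=robot.get_state()['tool_pos'];print(proj('top',p),proj('side',p+[0,0,-.014]))
"
```

```text
t 0.72 pos [0.4345 0.3951 0.1417] jaw 66.9 F [0.5 0.4 0.2] grip 88.1 q7 7
turn [0.001  0.0011 0.    ] deg 0.0 shift mm [ 1.  -2.4 41.7] len 42.0
[[154.69891788 216.92300606]] [[234.0526624  147.82734638]]
```

View pics/side1.png

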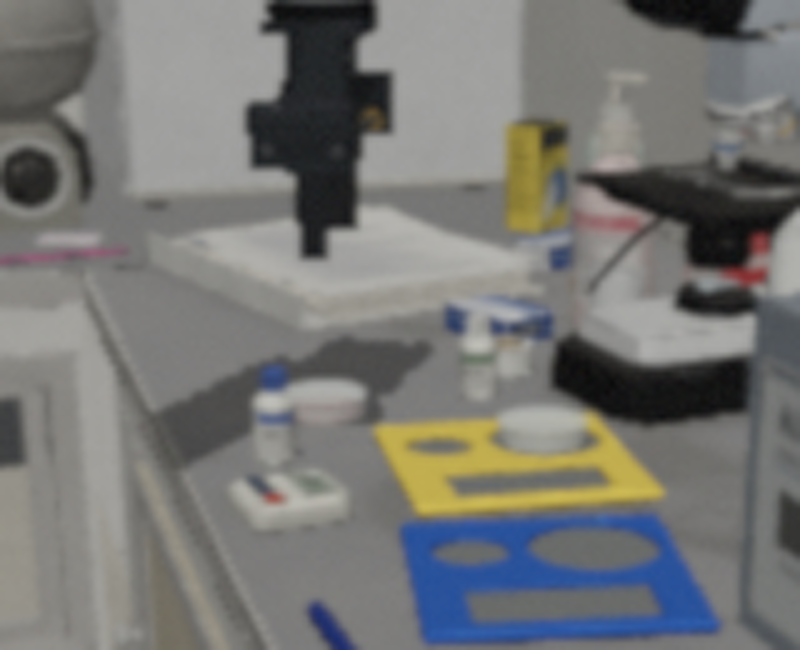

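View pics/top1.png

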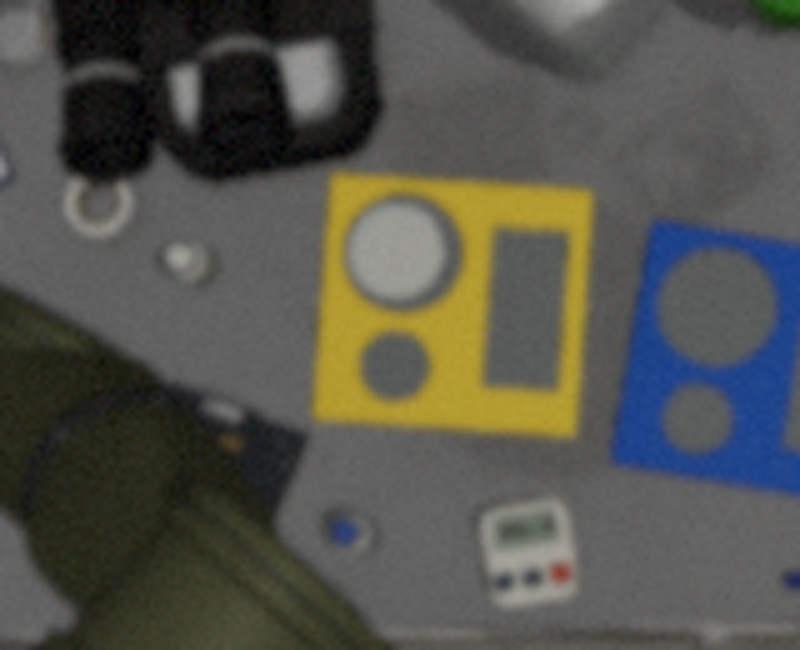

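```bash
python3 -c "
from h import *
p=robot.get_state()['tool_pos']
for d in(.044,.0615):print(proj('side',p+np.array([-.393*d,-.92*d,-.014])))
print(proj('side',[.433,.397,.016]),proj('side',[.433,.397,0]))
goto(.433,.396,.04)
"
```

```text
[[231.70524587 150.58258043]]
[[230.72973715 151.72756464]]
[[233.82241451 177.7196707 ]] [[233.93650569 181.97160142]]
t 0.82 pos [0.4354 0.3913 0.1398] jaw 66.6 F [-0.5 -1.  -0.2] grip 88.0 q7 7
turn [0.0018 0.0077 0.    ] deg 0.0 shift mm [ 4.1 -4.3 99.7] len 100.0
```

Request:
carry_out(steps=[[[0,0,0,0,0,45,1],[0,0,0,0,0,80,1],[0,0,0,0,0,80,1],[0,0,0,0,0,80,1]]])

```text
t: 1.32
tool_pos: [0.4325, 0.3991, 0.0639]
tcp_rot: [[0.389, 0.921, 0.001], [0.921, -0.389, 0.002], [0.002, 0.0, -1.0]]
wrist_force: [0.9, 0.7, -0.4]
grip_width: 1.001
```

```bash
python3 -c "
from h import *
goto(.433,.397,.02)
for n in('top','side'):
    im=robot.capture(n)[:,:,::-1]
    cv2.imwrite(f'pics/{n}2.png',cv2.resize(im[170:260,120:230] if n=='top' else im[130:210,190:290],None,fx=7,fy=7,interpolation=2))
goto(.433,.397,.02)
"
```

```text
t 1.32 pos [0.4325 0.3991 0.0639] jaw 67.1 F [ 0.9  0.7 -0.4] grip 88.1 q7 5
turn [ 0.0001 -0.0019 -0.    ] deg 0.0 shift mm [-1.8  1.3 43.9] len 44.0
t 1.43 pos [0.433  0.399  0.0644] jaw 67.1 F [-0.4 -0.5 -0.8] grip 88.2 q7 5
turn [ 0.0008 -0.003  -0.    ] deg 0.0 shift mm [-2.   0.7 44.4] len 44.0
```

View pics/side2.png

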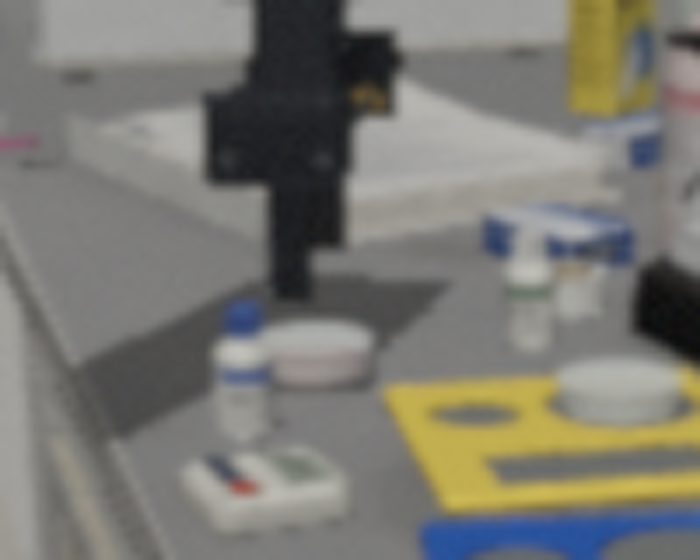

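Request:
carry_out(steps=[[[0,0,0,-1,1,25,1],[0,0,0,-1,1,43,1],[0,0,0,-1,1,43,1],[0,0,0,-1,1,43,1]]])

```text
t: 1.92
tool_pos: [0.4332, 0.397, 0.0203]
tcp_rot: [[0.39, 0.921, 0.001], [0.921, -0.39, 0.001], [0.001, 0.0, -1.0]]
wrist_force: [-0.5, 0.2, 0.8]
grip_width: 0.996
```

Request:
carry_out(steps=[[[0,0,0,0,0,0,0.2],[0,0,0,0,0,0,-0.2],[0,0,0,0,0,0,-0.2],[0,0,0,0,0,0,-0.2],[0,0,0,0,0,0,-0.2]]])

```text
t: 2.55
tool_pos: [0.4331, 0.3967, 0.02]
tcp_rot: [[0.39, 0.921, 0.0], [0.921, -0.39, 0.0], [0.0, 0.0, -1.0]]
wrist_force: [-0.6, 0.1, 2.7]
grip_width: 0.689
```

Request:
carry_out(steps=[[[0,0,0,0,0,-30,-0.3],[0,0,0,0,0,-80,-0.3],[0,0,0,0,0,-130,-0.3],[0,0,0,0,0,-130,-0.3]]])

```text
t: 3.05
tool_pos: [0.4347, 0.3983, 0.1533]
tcp_rot: [[0.391, 0.921, 0.005], [0.921, -0.391, 0.006], [0.007, 0.003, -1.0]]
wrist_force: [-0.4, -0.7, -1.1]
grip_width: 0.695
```

```bash
python3 -c "
from h import *
goto(.5215,.0729,.08)
for n in('side',):
    im=robot.capture(n)[:,:,::-1]
    cv2.imwrite(f'pics/{n}3.png',cv2.resize(im[90:210,180:290],None,fx=5,fy=5,interpolation=2))
"
```

```text
t 3.05 pos [0.4347 0.3983 0.1533] jaw 67.0 F [-0.4 -0.7 -1.1] grip 61.2 q7 7
turn [ 0.0025 -0.0072 -0.    ] deg 0.0 shift mm [-266.2  206.8   71.9] len 345.0
```

View pics/side3.png

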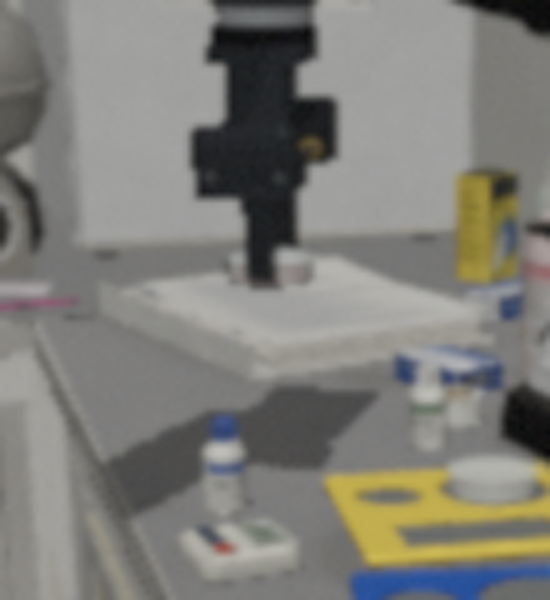

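Request:
carry_out(steps=[[[0,0,0,-46,36,0,-0.3],[0,0,0,-93,73,0,-0.3],[0,0,0,-140,110,0,-0.3],[0,0,0,-186,146,0,-0.3],[0,0,0,-230,181,0,-0.3]]])

```text
t: 3.72
tool_pos: [0.5092, 0.1118, 0.1481]
tcp_rot: [[0.39, 0.921, -0.003], [0.921, -0.39, -0.001], [-0.002, -0.002, -1.0]]
wrist_force: [1.0, 1.1, -0.3]
grip_width: 0.69
```

Request:
carry_out(steps=[[[0,0,0,-34,27,30,-0.3],[0,0,0,-34,27,70,-0.3],[0,0,0,-34,27,70,-0.3],[0,0,0,-34,27,70,-0.3]]])

```text
t: 4.22
tool_pos: [0.5211, 0.0733, 0.0798]
tcp_rot: [[0.389, 0.921, -0.001], [0.921, -0.389, 0.001], [0.0, -0.001, -1.0]]
wrist_force: [0.7, -0.0, 0.6]
grip_width: 0.696
```

```bash
python3 -c "
from h import *
goto(.5215,.0729,.025)
for n in('side','top'):
    im=robot.capture(n)[:,:,::-1]
    cv2.imwrite(f'pics/{n}4.png',cv2.resize(im[140:240,220:350] if n=='side' else im[150:250,220:330],None,fx=6,fy=6,interpolation=2))
print(proj('side',[.5215,.0729,.065]),proj('side',[.5215,.0729,.005]))
"
```

```text
t 4.22 pos [0.5211 0.0733 0.0798] jaw 67.1 F [ 0.7 -0.   0.6] grip 61.3 q7 30
turn [-0.001  -0.0002  0.    ] deg 0.0 shift mm [-0.3  0.6 54.8] len 55.0
[[288.56539148 189.98051638]] [[288.00862466 209.41104468]]
```

View pics/side4.png

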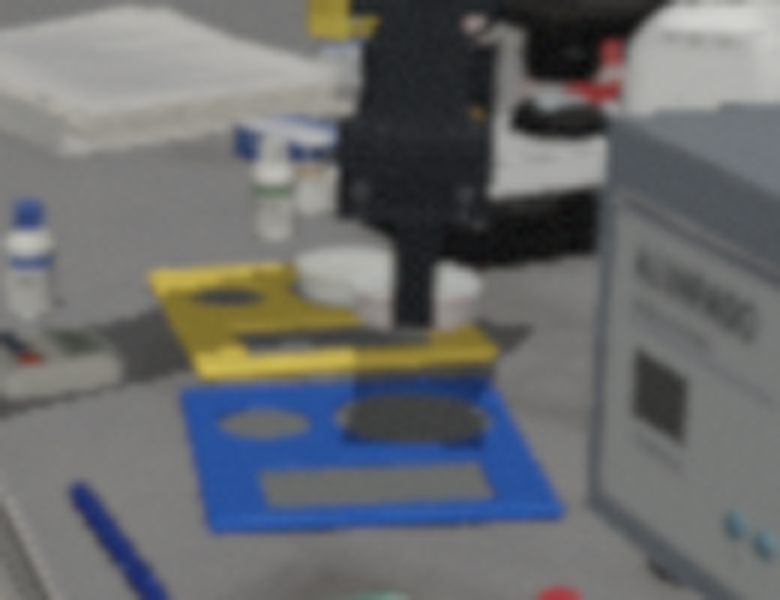

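View pics/top4.png

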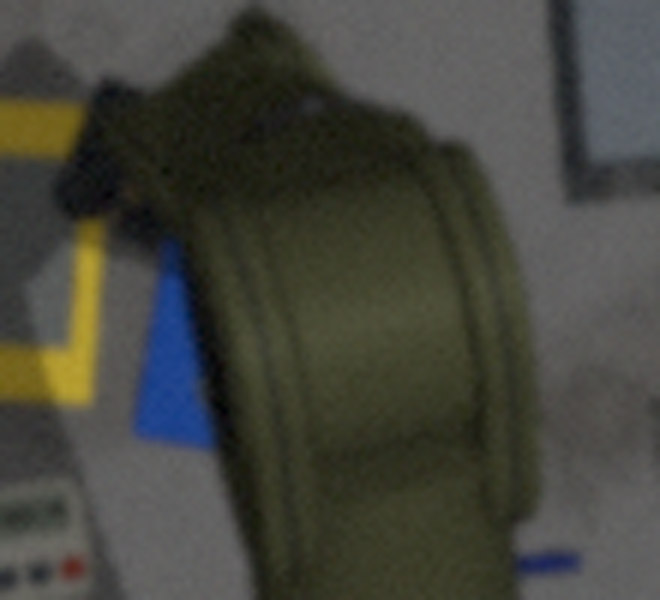

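Request:
carry_out(steps=[[[0,0,0,-0.5,0,30,-0.3],[0,0,0,-0.5,0,50,-0.3],[0,0,0,-0.5,0,54,-0.3],[0,0,0,-0.5,0,54,-0.3],[0,0,0,-0.5,0,54,-0.3]]])

```text
t: 4.95
tool_pos: [0.522, 0.072, 0.0267]
tcp_rot: [[0.39, 0.921, 0.002], [0.921, -0.39, 0.001], [0.001, 0.001, -1.0]]
wrist_force: [0.0, 0.6, -0.7]
grip_width: 0.691
```

Request:
carry_out(steps=[[[0,0,0,0,0,1,-0.3],[0,0,0,0,0,1,0.7],[0,0,0,0,0,1,0.7],[0,0,0,0,0,1,0.7]]])

```text
t: 5.45
tool_pos: [0.5213, 0.0718, 0.0247]
tcp_rot: [[0.39, 0.921, 0.0], [0.921, -0.39, 0.0], [0.0, 0.0, -1.0]]
wrist_force: [-0.1, -0.1, 0.7]
grip_width: 0.848
```

Request:
carry_out(steps=[[[0,0,0,0,0,-40,0.7],[0,0,0,0,0,-100,0.7],[0,0,0,0,0,-130,0.7],[0,0,0,0,0,-130,0.7]]])

```text
t: 5.95
tool_pos: [0.5227, 0.072, 0.1568]
tcp_rot: [[0.391, 0.921, 0.005], [0.921, -0.391, 0.001], [0.003, 0.004, -1.0]]
wrist_force: [-0.2, 0.2, -0.8]
grip_width: 0.851
```

```bash
python3 -c "
from h import *
goto(.395,-.158,.15,98.7)
for n in('side',):
    im=robot.capture(n)[:,:,::-1]
    cv2.imwrite(f'pics/{n}5.png',cv2.resize(im[140:260,220:350],None,fx=6,fy=5,interpolation=2))
"
```

```text
t 5.95 pos [0.5227 0.072  0.1568] jaw 67.0 F [-0.2  0.2 -0.8] grip 74.9 q7 33
turn [ 0.0046 -0.0018 -0.5531] deg 31.7 shift mm [-261.6  -27.8    5.9] len 263.0
```

View pics/side5.png

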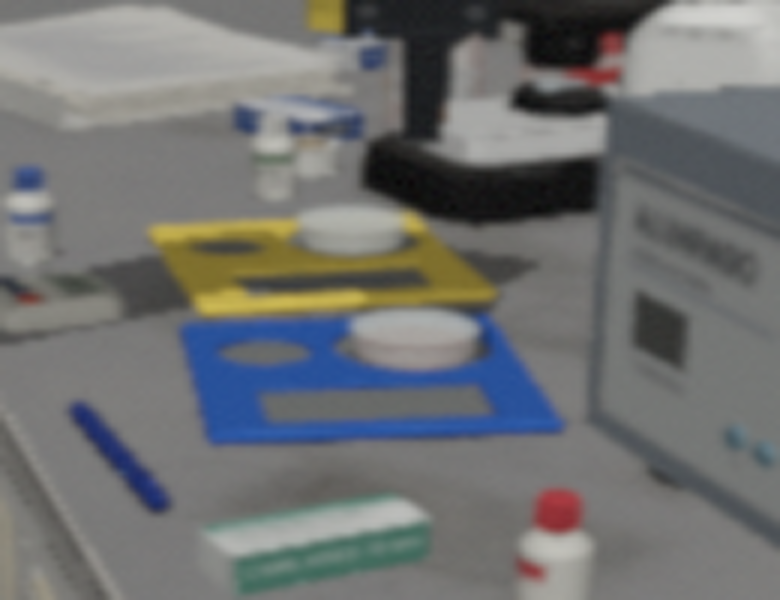

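Request:
carry_out(steps=[[[0,0,-0.11,-53,-6,0,0.7],[0,0,-0.22,-105,-11,0,0.7],[0,0,-0.33,-157,-16,0,0.7],[0,0,-0.44,-209,-22,0,0.7],[0,0,-0.553,-261,-27,0,0.7]]])

```text
t: 6.62
tool_pos: [0.3928, -0.1588, 0.1533]
tcp_rot: [[-0.156, 0.988, -0.003], [0.988, 0.156, 0.001], [0.002, -0.003, -1.0]]
wrist_force: [0.0, -0.8, 0.4]
grip_width: 0.851
```

Request:
carry_out(steps=[[[0,0,0,0,0,40,0.7],[0,0,0,0,0,80,0.7],[0,0,0,0,0,80,0.7],[0,0,0,0,0,80,0.7]]])

```text
t: 7.12
tool_pos: [0.3944, -0.1572, 0.0748]
tcp_rot: [[-0.153, 0.988, -0.001], [0.988, 0.153, 0.001], [0.001, -0.001, -1.0]]
wrist_force: [0.5, 0.6, -0.3]
grip_width: 0.85
```

```bash
python3 -c "
from h import *
goto(.395,-.158,.022,98.7)
for n in('side',):
    im=robot.capture(n)[:,:,::-1]
    cv2.imwrite(f'pics/{n}6.png',cv2.resize(im[170:290,220:350],None,fx=6,fy=5,interpolation=2))
"
```

```text
t 7.12 pos [ 0.3944 -0.1572  0.0748] jaw 98.8 F [ 0.5  0.6 -0.3] grip 74.8 q7 59
turn [-0.0011 -0.0008  0.0018] deg -0.1 shift mm [-1.   0.5 52.8] len 53.0
```

View pics/side6.png

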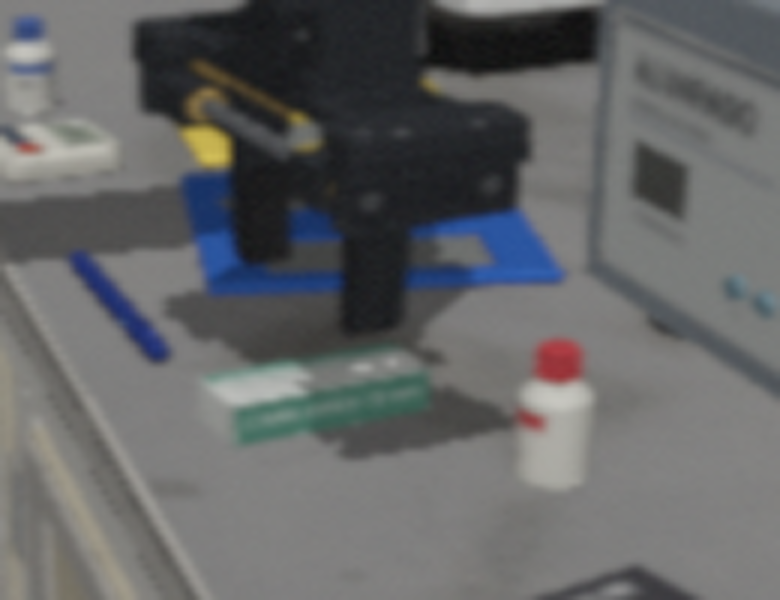

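Request:
carry_out(steps=[[[0,0,0,0,0,30,0.7],[0,0,0,0,0,53,0.7],[0,0,0,0,0,53,0.7],[0,0,0,0,0,53,0.7]]])

```text
t: 7.68
tool_pos: [0.3956, -0.1581, 0.0224]
tcp_rot: [[-0.152, 0.988, 0.003], [0.988, 0.152, 0.0], [-0.0, 0.003, -1.0]]
wrist_force: [-0.0, 0.6, 0.3]
grip_width: 0.848
```

Request:
carry_out(steps=[[[0,0,0,0,0,0,0],[0,0,0,0,0,0,-0.6],[0,0,0,0,0,0,-0.8],[0,0,0,0,0,0,-0.8],[0,0,0,0,0,0,-0.8]]])

```text
t: 8.3
tool_pos: [0.3947, -0.1581, 0.0218]
tcp_rot: [[-0.152, 0.988, 0.0], [0.988, 0.152, -0.0], [-0.001, 0.0, -1.0]]
wrist_force: [0.1, -0.5, 2.1]
grip_width: 0.337
```

Request:
carry_out(steps=[[[0,0,0,0,0,0,-0.8],[0,0,0,0,0,-30,-0.8],[0,0,0,0,0,-80,-0.8],[0,0,0,0,0,-130,-0.8],[0,0,0,0,0,-130,-0.8]]])

```text
t: 8.93
tool_pos: [0.3938, -0.1577, 0.152]
tcp_rot: [[-0.152, 0.988, -0.004], [0.988, 0.152, 0.0], [0.001, -0.004, -1.0]]
wrist_force: [-0.2, -1.3, -1.2]
grip_width: 0.335
```

```bash
python3 -c "
from h import *
goto(.5221,.195,.15,85.4)
for n in('side',):
    im=robot.capture(n)[:,:,::-1]
    cv2.imwrite(f'pics/{n}7.png',cv2.resize(im[140:260,220:350],None,fx=6,fy=5,interpolation=2))
"
```

```text
t 8.93 pos [ 0.3938 -0.1577  0.152 ] jaw 98.8 F [-0.2 -1.3 -1.2] grip 29.5 q7 63
turn [-0.004  -0.0006  0.2331] deg -13.4 shift mm [329.1 180.4   1.6] len 375.0
```

View pics/side7.png

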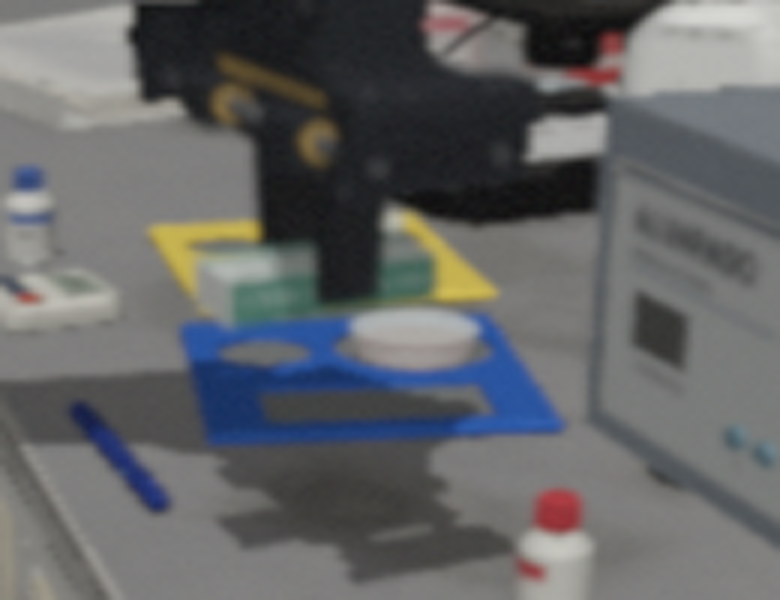

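Request:
carry_out(steps=[[[0,0,0.04,48,26,0,-0.8],[0,0,0.08,96,52,0,-0.8],[0,0,0.12,144,78,0,-0.8],[0,0,0.16,192,104,0,-0.8],[0,0,0.233,240,131,0,-0.8]]])

```text
t: 9.6
tool_pos: [0.4878, 0.1006, 0.1513]
tcp_rot: [[0.083, 0.997, -0.0], [0.997, -0.083, -0.0], [-0.001, -0.0, -1.0]]
wrist_force: [-0.7, -0.5, -1.0]
grip_width: 0.34
```

```bash
python3 -c "
from h import *
goto(.5221,.195,.15,85.4)"
```

```text
t 9.6 pos [0.4878 0.1006 0.1513] jaw 85.3 F [-0.7 -0.5 -1. ] grip 29.9 q7 30
turn [-0.0004  0.0005 -0.0025] deg 0.1 shift mm [96.9 26.3  1.3] len 100.0
```

Request:
carry_out(steps=[[[0,0,0,50,13,0,-0.8],[0,0,0,98,26,10,-0.8],[0,0,0,98,26,60,-0.8],[0,0,0,98,26,85,-0.8],[0,0,0,98,26,85,-0.8]]])

```text
t: 10.22
tool_pos: [0.5199, 0.194, 0.0647]
tcp_rot: [[0.08, 0.997, -0.004], [0.997, -0.08, -0.002], [-0.003, -0.004, -1.0]]
wrist_force: [-1.0, 0.3, -0.5]
grip_width: 0.334
```

```bash
python3 -c "
from h import *
goto(.5221,.195,.027,85.4)
for n in('side',):
    im=robot.capture(n)[:,:,::-1]
    cv2.imwrite(f'pics/{n}8.png',cv2.resize(im[130:230,210:330],None,fx=6,fy=6,interpolation=2))
"
```

```text
t 10.22 pos [0.5199 0.194  0.0647] jaw 85.4 F [-1.   0.3 -0.5] grip 29.4 q7 21
turn [-0.0037  0.0027  0.0003] deg -0.0 shift mm [ 1.3  2.2 37.7] len 38.0
```

View pics/side8.png

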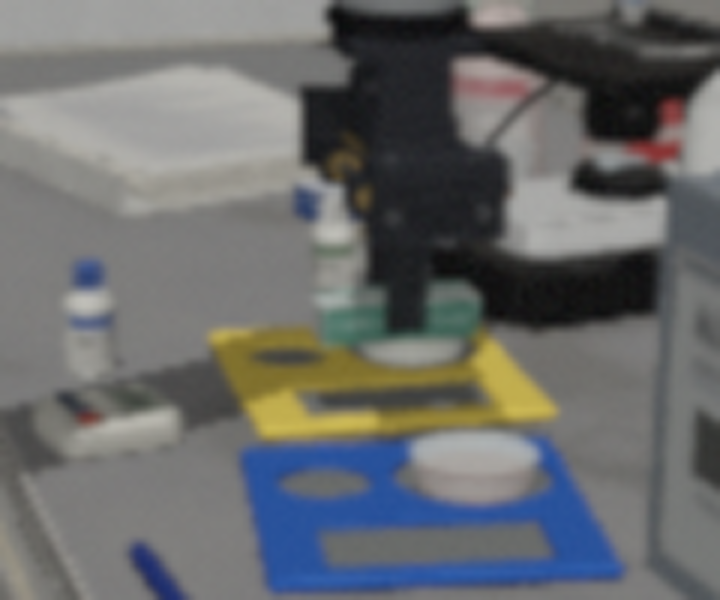

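Request:
carry_out(steps=[[[0,0,0,0,-2,20,-0.8],[0,0,0,0,-2,34,-0.8],[0,0,0,0,-2,39,-0.8],[0,0,0,0,-2,39,-0.8],[0,0,0,0,-2,39,-0.8]]])

```text
t: 10.9
tool_pos: [0.52, 0.1951, 0.0283]
tcp_rot: [[0.081, 0.997, 0.001], [0.997, -0.081, 0.001], [0.001, 0.001, -1.0]]
wrist_force: [1.0, -0.0, 0.1]
grip_width: 0.337
```

Request:
carry_out(steps=[[[0,0,0,0,0,2,-0.8],[0,0,0,0,0,2,-0.8],[0,0,0,0,0,2,0.1],[0,0,0,0,0,2,0.1],[0,0,0,0,0,2,0.1]]])

```text
t: 11.52
tool_pos: [0.5195, 0.1949, 0.0257]
tcp_rot: [[0.081, 0.997, -0.0], [0.997, -0.081, 0.0], [0.0, -0.0, -1.0]]
wrist_force: [-0.1, 0.5, 0.2]
grip_width: 0.55
```

Request:
carry_out(steps=[[[0,0,0,0,0,-40,0.1],[0,0,0,0,0,-100,0.1],[0,0,0,0,0,-130,0.1],[0,0,0,0,0,-130,0.1]]])

```text
t: 12.02
tool_pos: [0.5208, 0.1955, 0.1579]
tcp_rot: [[0.081, 0.997, 0.004], [0.997, -0.081, 0.002], [0.003, 0.004, -1.0]]
wrist_force: [-0.0, 0.4, -0.1]
grip_width: 0.551
```

```bash
python3 -c "
from h import *
goto(.4277,-.3536,.15,105.4)
for n in('side',):
    im=robot.capture(n)[:,:,::-1]
    cv2.imwrite(f'pics/{n}9.png',cv2.resize(im[130:230,210:330],None,fx=6,fy=6,interpolation=2))
"
```

```text
t 12.03 pos [0.5208 0.1955 0.1579] jaw 85.3 F [-0.   0.4 -0.1] grip 48.5 q7 27
turn [ 0.0045 -0.0018 -0.3501] deg 20.1 shift mm [-554.9  -48.2    6.3] len 557.0
```

View pics/side9.png

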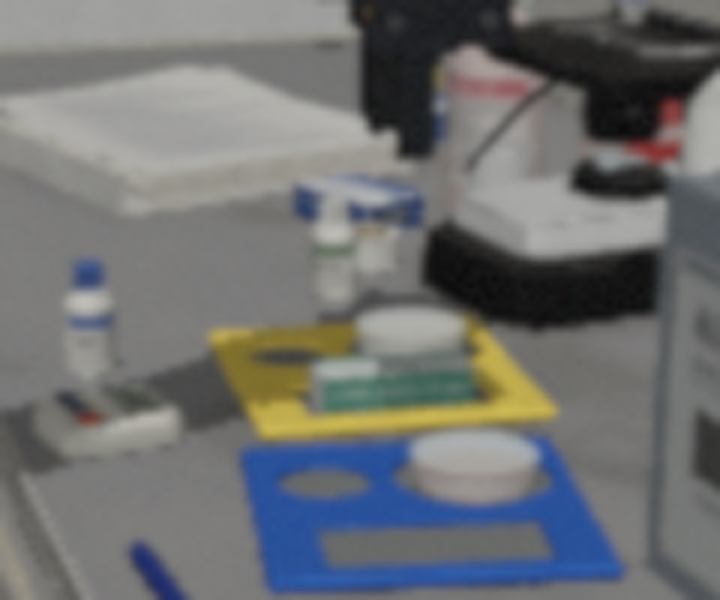

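Request:
carry_out(steps=[[[0,0,-0.035,-55,-5,0,0.7],[0,0,-0.07,-111,-9,0,0.7],[0,0,-0.105,-166,-14,0,0.7],[0,0,-0.14,-222,-19,0,0.7],[0,0,-0.175,-277,-24,0,0.7]]])

```text
t: 12.7
tool_pos: [0.4718, -0.081, 0.1541]
tcp_rot: [[-0.096, 0.995, -0.003], [0.995, 0.096, 0.0], [0.001, -0.003, -1.0]]
wrist_force: [1.0, -0.8, -1.0]
grip_width: 0.852
```

```bash
python3 -c "
from h import *
goto(.4277,-.3536,.15,105.4)"
```

```text
t 12.7 pos [ 0.4718 -0.081   0.1541] jaw 95.5 F [ 1.  -0.8 -1. ] grip 74.9 q7 55
turn [-0.0029 -0.0009 -0.173 ] deg 9.9 shift mm [-267.1  -70.     4.2] len 276.0
```

Request:
carry_out(steps=[[[0,0,-0.035,-55,-14,0,0.7],[0,0,-0.07,-110,-28,0,0.7],[0,0,-0.105,-165,-42,0,0.7],[0,0,-0.14,-220,-58,0,0.7],[0,0,-0.173,-268,-71,10,0.7]]])

```text
t: 13.32
tool_pos: [0.4264, -0.3548, 0.1441]
tcp_rot: [[-0.264, 0.965, -0.002], [0.965, 0.264, 0.001], [0.001, -0.001, -1.0]]
wrist_force: [0.3, 0.2, 0.1]
grip_width: 0.85
```

Request:
carry_out(steps=[[[0,0,0,0,0,40,0.7],[0,0,0,0,0,70,0.7],[0,0,0,0,0,70,0.7],[0,0,0,0,0,70,0.7]]])

```text
t: 13.82
tool_pos: [0.4281, -0.3523, 0.0757]
tcp_rot: [[-0.265, 0.964, -0.0], [0.964, 0.265, 0.001], [0.001, 0.0, -1.0]]
wrist_force: [0.3, -0.1, 0.6]
grip_width: 0.849
```

```bash
python3 -c "
from h import *
goto(.4277,-.3536,.020,105.4)
for n in('side',):
    im=robot.capture(n)[:,:,::-1]
    cv2.imwrite(f'pics/{n}10.png',cv2.resize(im[200:320,250:380],None,fx=6,fy=5,interpolation=2))
"
```

```text
t 13.82 pos [ 0.4281 -0.3523  0.0757] jaw 105.4 F [ 0.3 -0.1  0.6] grip 74.7 q7 91
turn [ 0.     -0.0007 -0.0008] deg 0.0 shift mm [-1.2 -0.7 55.7] len 56.0
```

View pics/side10.png

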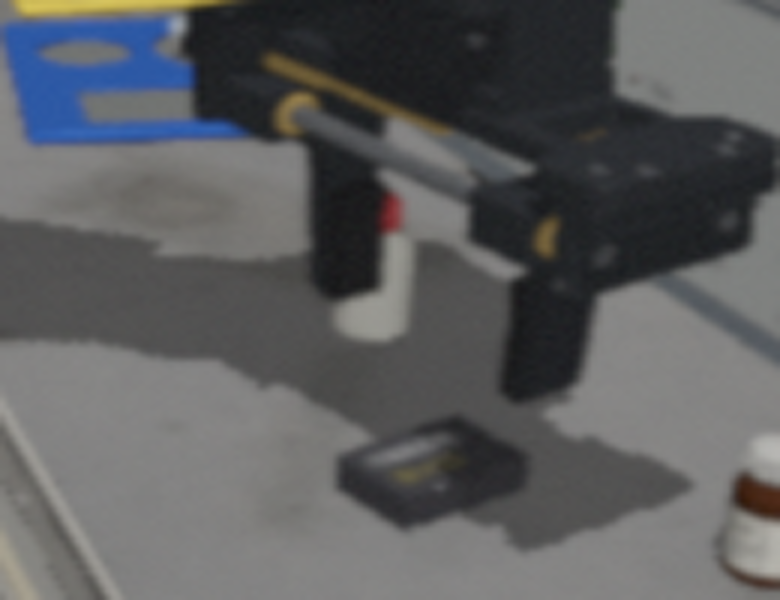

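```bash
python3 -c "
from h import *
print(tri(np.array([424,193.6]),np.array([379.5,289])),back('side',[376.5,313.5],0),back('side',[376.5,311],0))
for z in(.05,.06,.07):print(back('top',[424,193.6],z))
"
```

```text
[ 0.50105908 -0.42913472  0.04886584] [[ 0.50054511 -0.43128008  0.        ]] [[ 0.50453098 -0.42500554  0.        ]]
[[ 0.4997924  -0.42817735  0.05      ]]
[[ 0.49880663 -0.42544971  0.06      ]]
[[ 0.49782086 -0.42272208  0.07      ]]
```

Request:
carry_out(steps=[[[0,0,0,0,0,30,0.7],[0,0,0,0,0,50,0.7],[0,0,0,0,0,55,0.7],[0,0,0,0,0,55,0.7]]])

```text
t: 14.38
tool_pos: [0.4284, -0.3529, 0.0215]
tcp_rot: [[-0.264, 0.964, 0.001], [0.964, 0.264, -0.0], [-0.001, 0.001, -1.0]]
wrist_force: [0.4, -0.3, -0.0]
grip_width: 0.851
```

Request:
carry_out(steps=[[[0,0,0,0,0,0,0],[0,0,0,0,0,0,-0.6],[0,0,0,0,0,0,-0.8],[0,0,0,0,0,0,-0.8],[0,0,0,0,0,0,-0.8]]])

```text
t: 15.0
tool_pos: [0.4279, -0.3529, 0.0208]
tcp_rot: [[-0.264, 0.965, 0.0], [0.965, 0.264, -0.0], [-0.0, 0.0, -1.0]]
wrist_force: [0.3, -0.8, 2.2]
grip_width: 0.381
```

Request:
carry_out(steps=[[[0,0,0,0,0,0,-0.8],[0,0,0,0,0,-30,-0.8],[0,0,0,0,0,-80,-0.8],[0,0,0,0,0,-130,-0.8],[0,0,0,0,0,-130,-0.8]]])

```text
t: 15.62
tool_pos: [0.4299, -0.3534, 0.1539]
tcp_rot: [[-0.264, 0.965, 0.006], [0.965, 0.264, -0.003], [-0.005, 0.005, -1.0]]
wrist_force: [0.8, -0.7, -0.6]
grip_width: 0.377
```

```bash
python3 -c "
from h import *
goto(.4764,-.0013,.15,79.7)
for n in('side',):
    im=robot.capture(n)[:,:,::-1]
    cv2.imwrite(f'pics/{n}11.png',cv2.resize(im[160:280,250:380],None,fx=6,fy=5,interpolation=2))
"
```

```text
t 15.62 pos [ 0.4299 -0.3534  0.1539] jaw 105.3 F [ 0.8 -0.7 -0.6] grip 33.2 q7 98
turn [0.0059 0.0034 0.4468] deg -25.6 shift mm [327.4 137.7   3.1] len 355.0
```

View pics/side11.png

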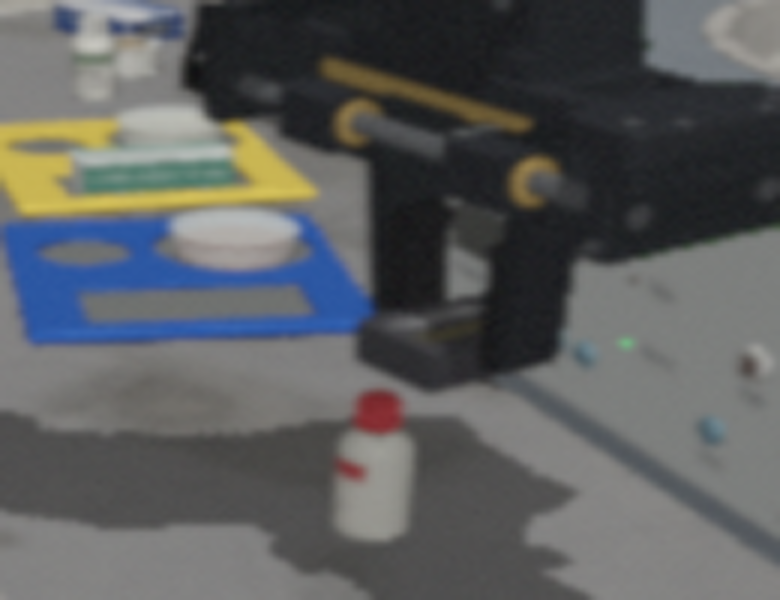

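Request:
carry_out(steps=[[[0,0,0.06,47,20,0,-0.8],[0,0,0.13,94,40,0,-0.8],[0,0,0.2,141,60,0,-0.8],[0,0,0.27,188,80,0,-0.8],[0,0,0.34,235,100,0,-0.8]]])

```text
t: 16.3
tool_pos: [0.4612, -0.0982, 0.1492]
tcp_rot: [[0.075, 0.997, -0.003], [0.997, -0.075, 0.0], [0.0, -0.003, -1.0]]
wrist_force: [0.2, 0.1, -0.9]
grip_width: 0.378
```

```bash
python3 -c "
from h import *
goto(.4764,-.0013,.15,79.7)
import math
j=math.radians(105.3);print(.4279+math.cos(j)*.235+math.sin(j)*.1,-.353+math.sin(j)*.235-math.cos(j)*.1)"
```

```text
t 16.3 pos [ 0.4612 -0.0982  0.1492] jaw 85.7 F [ 0.2  0.1 -0.9] grip 33.3 q7 49
turn [-3.100e-03 -1.000e-04  1.045e-01] deg -6.0 shift mm [97.8  7.9 -0.8] len 98.0
0.4623455751039172 -0.09994170166588016
```

Request:
carry_out(steps=[[[0,0,0.05,50,4,0,-0.8],[0,0,0.105,99,7,10,-0.8],[0,0,0.105,99,7,50,-0.8],[0,0,0.105,99,7,85,-0.8],[0,0,0.105,99,7,85,-0.8]]])

```text
t: 16.92
tool_pos: [0.4738, -0.0016, 0.0631]
tcp_rot: [[0.175, 0.985, -0.007], [0.985, -0.175, -0.002], [-0.003, -0.007, -1.0]]
wrist_force: [0.2, -0.1, 0.0]
grip_width: 0.378
```

```bash
python3 -c "
from h import *
goto(.4764,-.0013,.025,79.7)
for n in('side',):
    im=robot.capture(n)[:,:,::-1]
    cv2.imwrite(f'pics/{n}12.png',cv2.resize(im[140:260,220:350],None,fx=6,fy=5,interpolation=2))
"
```

```text
t 16.93 pos [ 0.4738 -0.0016  0.0631] jaw 79.9 F [ 0.2 -0.1  0. ] grip 33.3 q7 25
turn [-0.0065  0.0031  0.0037] deg -0.2 shift mm [ 0.9  2.7 38. ] len 38.0
```

View pics/side12.png

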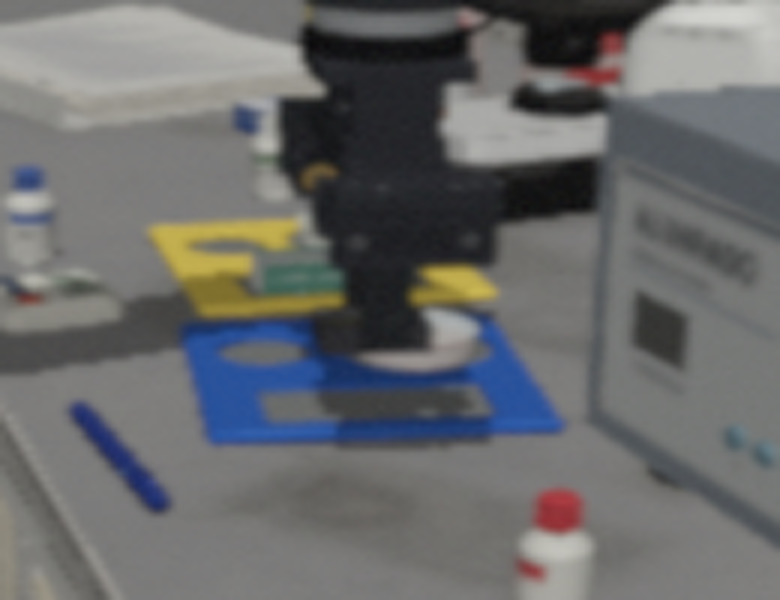

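Request:
carry_out(steps=[[[0,0,0,0,0,20,-0.8],[0,0,0,0,0,34,-0.8],[0,0,0,0,0,39,-0.8],[0,0,0,0,0,39,-0.8],[0,0,0,0,0,39,-0.8]]])

```text
t: 17.6
tool_pos: [0.4767, -0.0016, 0.0274]
tcp_rot: [[0.177, 0.984, 0.001], [0.984, -0.177, 0.0], [0.001, 0.001, -1.0]]
wrist_force: [0.2, 0.2, -0.5]
grip_width: 0.386
```

Request:
carry_out(steps=[[[0,0,0,0,0,2,-0.8],[0,0,0,0,0,2,-0.8],[0,0,0,0,0,2,0.15],[0,0,0,0,0,2,0.15],[0,0,0,0,0,2,0.15]]])

```text
t: 18.23
tool_pos: [0.4764, -0.0014, 0.0247]
tcp_rot: [[0.177, 0.984, 0.0], [0.984, -0.177, 0.0], [0.0, -0.0, -1.0]]
wrist_force: [-0.5, -0.3, -0.4]
grip_width: 0.569
```

Request:
carry_out(steps=[[[0,0,0,0,0,-40,0.15],[0,0,0,0,0,-100,0.15],[0,0,0,0,0,-130,0.15],[0,0,0,0,0,-130,0.15]]])

```text
t: 18.73
tool_pos: [0.4776, -0.0016, 0.1565]
tcp_rot: [[0.178, 0.984, 0.004], [0.984, -0.178, 0.001], [0.001, 0.004, -1.0]]
wrist_force: [0.7, 0.5, -0.5]
grip_width: 0.578
```

```bash
python3 -c "
from h import *
goto(.4594,-.2364,.15,90)
for n in('side',):
    im=robot.capture(n)[:,:,::-1]
    cv2.imwrite(f'pics/{n}13.png',cv2.resize(im[160:230,240:330],None,fx=8,fy=8,interpolation=2))
"
```

```text
t 18.73 pos [ 0.4776 -0.0016  0.1565] jaw 79.8 F [ 0.7  0.5 -0.5] grip 50.8 q7 32
turn [ 0.0043 -0.0011 -0.1789] deg 10.2 shift mm [-234.3   23.9    6.3] len 236.0
```

View pics/side13.png

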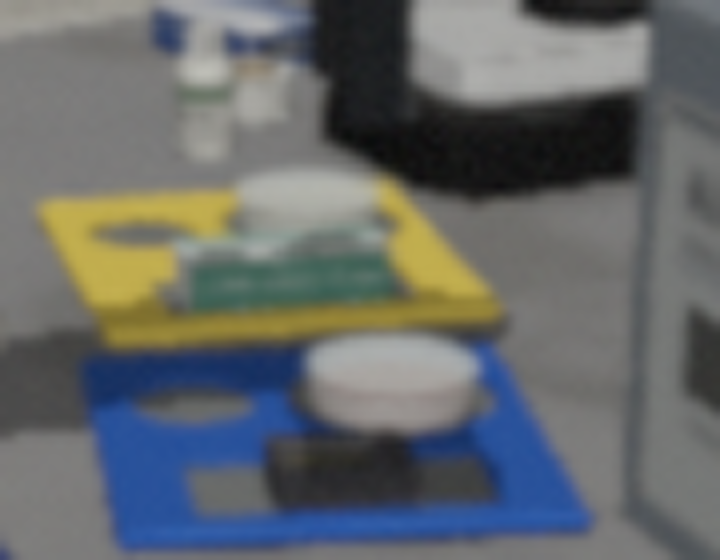

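Request:
carry_out(steps=[[[0,0,-0.045,-58,6,0,0.7],[0,0,-0.09,-116,12,0,0.7],[0,0,-0.13,-174,18,0,0.7],[0,0,-0.178,-235,26,0,0.7],[0,0,-0.178,-235,26,50,0.7]]])

```text
t: 19.4
tool_pos: [0.4591, -0.2466, 0.1037]
tcp_rot: [[0.014, 1.0, 0.002], [1.0, -0.014, -0.006], [-0.005, 0.002, -1.0]]
wrist_force: [0.7, 1.4, -0.4]
grip_width: 0.853
```

```bash
python3 -c "
from h import *
goto(.460,-.237,.032,90)
for n in('side',):
    im=robot.capture(n)[:,:,::-1]
    cv2.imwrite(f'pics/{n}14.png',cv2.resize(im[180:280,250:370],None,fx=6,fy=6,interpolation=2))
goto(.460,-.237,.032,90)
"
```

```text
t 19.4 pos [ 0.4591 -0.2466  0.1037] jaw 89.2 F [ 0.7  1.4 -0.4] grip 75.1 q7 64
turn [ 0.0021  0.0055 -0.0142] deg 0.8 shift mm [10.   0.6 71.6] len 72.0
t 19.45 pos [ 0.4559 -0.2408  0.0976] jaw 89.5 F [-0.1  0.5 -4.2] grip 74.9 q7 64
turn [-0.0082 -0.0021 -0.008 ] deg 0.5 shift mm [ 3.7  4.7 65.5] len 66.0
```

View pics/side14.png

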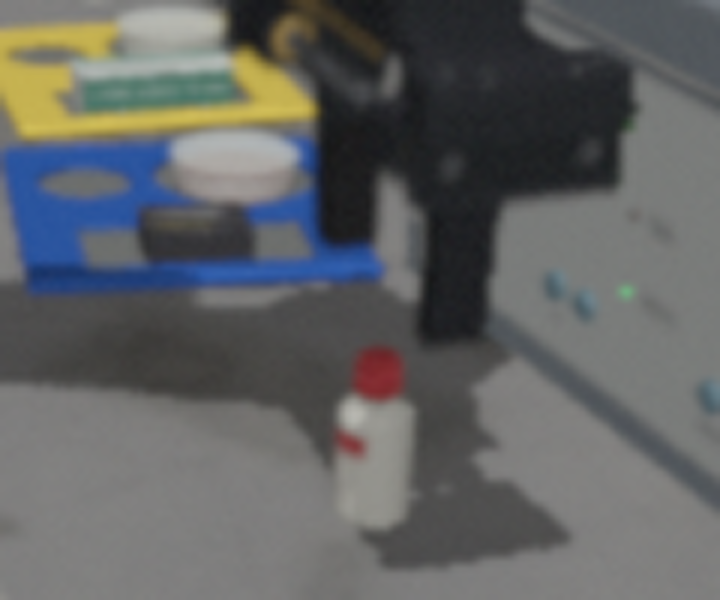

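```bash
python3 -c "
from h import *
print(proj('side',[[.4591,-.2466,.09],[.46,-.237,.055],[.46,-.237,0]]))
print('seen mid',400/6+250-.4,290/6+179.6,'cap',379/6+249.6,375/6+179.6,'foot',374/6+249.6,517/6+179.6)
print(back('side',[379/6+249.6,375/6+179.6],.056),back('side',[374/6+249.6,517/6+179.6],0))
"
```

```text
[[314.53307606 228.19411758]
 [312.20720306 241.43803209]
 [310.93889172 264.21492424]]
seen mid 316.2666666666667 227.93333333333334 cap 312.76666666666665 242.1 foot 311.93333333333334 265.76666666666665
[[ 0.45898214 -0.24211693  0.056     ]] [[ 0.45935503 -0.24383941  0.        ]]
```

Request:
carry_out(steps=[[[0,0,0,-1,0,10,0.7],[0,0,0,-1,0,20,0.7],[0,0,0,-1,0,50,0.7],[0,0,0,-1,0,73,0.7],[0,0,0,-1,0,73,0.7]]])

```text
t: 20.08
tool_pos: [0.4605, -0.2369, 0.0312]
tcp_rot: [[-0.003, 1.0, -0.001], [1.0, 0.003, 0.0], [0.0, -0.001, -1.0]]
wrist_force: [-0.4, -0.5, 0.6]
grip_width: 0.852
```

Request:
carry_out(steps=[[[0,0,0,0,0,0,0],[0,0,0,0,0,0,-0.2],[0,0,0,0,0,0,-0.5],[0,0,0,0,0,0,-0.8],[0,0,0,0,0,0,-0.8]]])

```text
t: 20.7
tool_pos: [0.4604, -0.2385, 0.0318]
tcp_rot: [[-0.0, 1.0, 0.0], [1.0, 0.0, 0.0], [0.0, 0.0, -1.0]]
wrist_force: [-1.0, 0.7, -0.4]
grip_width: 0.305
```

Request:
carry_out(steps=[[[0,0,0,0,0,0,-0.8],[0,0,0,0,0,-30,-0.8],[0,0,0,0,0,-80,-0.8],[0,0,0,0,0,-130,-0.8],[0,0,0,0,0,-130,-0.8]]])

```text
t: 21.32
tool_pos: [0.4624, -0.2388, 0.1647]
tcp_rot: [[0.0, 1.0, 0.006], [1.0, -0.0, -0.002], [-0.002, 0.006, -1.0]]
wrist_force: [-1.0, -0.6, -0.1]
grip_width: 0.295
```

```bash
python3 -c "
from h import *
goto(.4496,.086,.15,79.7)
for n in('side',):
    im=robot.capture(n)[:,:,::-1]
    cv2.imwrite(f'pics/{n}15.png',cv2.resize(im[160:260,250:370],None,fx=6,fy=6,interpolation=2))
"
```

```text
t 21.32 pos [ 0.4624 -0.2388  0.1647] jaw 90.0 F [-1.  -0.6 -0.1] grip 25.9 q7 70
turn [0.0065 0.0014 0.1794] deg -10.3 shift mm [324.9 -13.   14. ] len 325.0
```

View pics/side15.png

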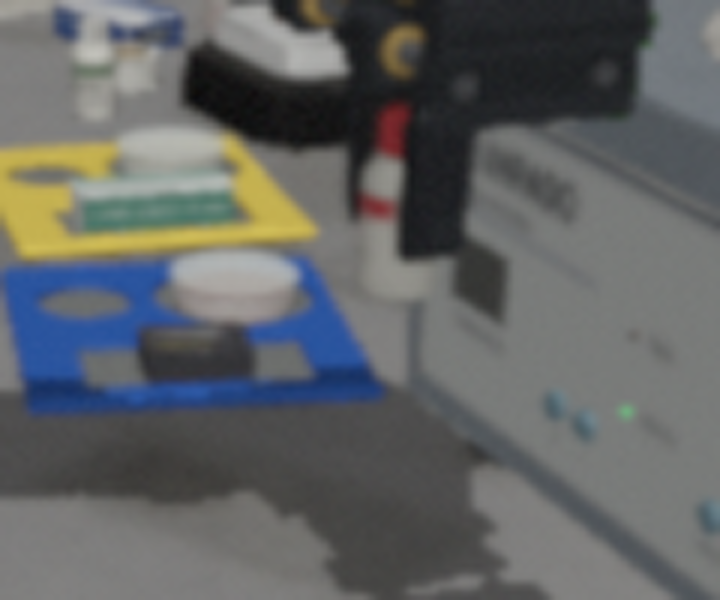

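Request:
carry_out(steps=[[[0,0,0.03,55,-2,0,-0.8],[0,0,0.06,110,-4,0,-0.8],[0,0,0.1,165,-6,0,-0.8],[0,0,0.14,220,-8,0,-0.8],[0,0,0.18,274,-10,0,-0.8]]])

```text
t: 22.0
tool_pos: [0.4492, 0.037, 0.1603]
tcp_rot: [[0.18, 0.984, -0.003], [0.984, -0.18, -0.001], [-0.001, -0.003, -1.0]]
wrist_force: [1.1, 0.3, 0.1]
grip_width: 0.295
```

```bash
python3 -c "
from h import *
goto(.4496,.086,.15,79.7)"
```

```text
t 22.0 pos [0.4492 0.037  0.1603] jaw 79.6 F [1.1 0.3 0.1] grip 25.9 q7 26
turn [-0.0026  0.001  -0.0012] deg 0.1 shift mm [48.3 -8.4 10.3] len 50.0
```

Request:
carry_out(steps=[[[0,0,0,30,-6,0,-0.8],[0,0,0,49,-10,20,-0.8],[0,0,0,49,-10,60,-0.8],[0,0,0,49,-10,82,-0.8],[0,0,0,49,-10,82,-0.8]]])

```text
t: 22.62
tool_pos: [0.4474, 0.0852, 0.0776]
tcp_rot: [[0.177, 0.984, -0.005], [0.984, -0.177, -0.003], [-0.003, -0.005, -1.0]]
wrist_force: [-0.5, -0.4, 0.2]
grip_width: 0.295
```

```bash
python3 -c "
from h import *
for n in('side',):
    im=robot.capture(n)[:,:,::-1]
    cv2.imwrite(f'pics/{n}16.png',cv2.resize(im[140:230,230:330],None,fx=7,fy=6,interpolation=2))
goto(.4496,.086,.037,79.7)
"
```

```text
t 22.68 pos [0.4481 0.0853 0.0786] jaw 79.8 F [0.3 0.8 0.2] grip 26.3 q7 10
turn [-0.0029  0.0022  0.0009] deg -0.1 shift mm [ 1.   1.5 41.6] len 42.0
```

View pics/side16.png

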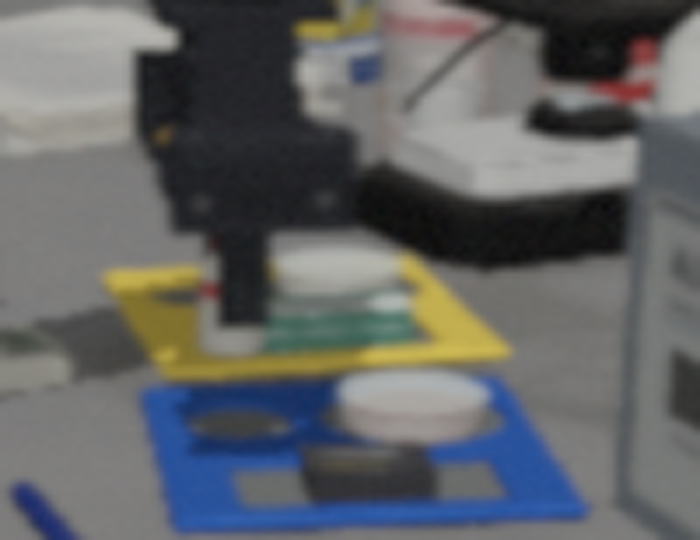

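Request:
carry_out(steps=[[[0,0,0,0,2,20,-0.8],[0,0,0,0,2,36,-0.8],[0,0,0,0,2,42,-0.8],[0,0,0,0,2,42,-0.8],[0,0,0,0,2,42,-0.8]]])

```text
t: 23.3
tool_pos: [0.4516, 0.0853, 0.0383]
tcp_rot: [[0.179, 0.984, 0.001], [0.984, -0.179, 0.001], [0.001, 0.001, -1.0]]
wrist_force: [-0.8, -0.9, -0.5]
grip_width: 0.299
```

Request:
carry_out(steps=[[[0,0,0,0,0,2,-0.8],[0,0,0,0,0,2,-0.8],[0,0,0,0,0,2,0.1],[0,0,0,0,0,2,0.2],[0,0,0,0,0,2,0.2]]])

```text
t: 23.92
tool_pos: [0.4513, 0.0853, 0.0357]
tcp_rot: [[0.179, 0.984, 0.0], [0.984, -0.179, 0.0], [0.0, 0.0, -1.0]]
wrist_force: [-0.7, -0.1, -0.6]
grip_width: 0.598
```

Request:
carry_out(steps=[[[0,0,0,0,0,-40,0.2],[0,0,0,0,0,-90,0.2],[0,0,0,0,0,-120,0.2],[0,0,0,0,0,-120,0.2]]])

```text
t: 24.42
tool_pos: [0.4524, 0.0853, 0.1574]
tcp_rot: [[0.18, 0.984, 0.004], [0.984, -0.18, 0.001], [0.002, 0.004, -1.0]]
wrist_force: [-0.0, 0.8, 0.0]
grip_width: 0.596
```

```bash
python3 -c "
from h import *
for z in(.056,.063):print(back('top',[(196+.5)/4-.5+140,(325+.5)/4-.5+155],z))
goto(.380,.303,.15,90)
for n in('side',):
    im=robot.capture(n)[:,:,::-1]
    cv2.imwrite(f'pics/{n}17.png',cv2.resize(im[140:240,210:330],None,fx=6,fy=6,interpolation=2))
"
```

```text
[[0.38029922 0.30501133 0.056     ]]
[[0.38010189 0.30388922 0.063     ]]
t 24.43 pos [0.4524 0.0853 0.1574] jaw 79.6 F [-0.   0.8  0. ] grip 52.5 q7 17
turn [ 0.0038 -0.0018 -0.181 ] deg 10.4 shift mm [ 201.1 -110.4    7.4] len 230.0
```

View pics/side17.png

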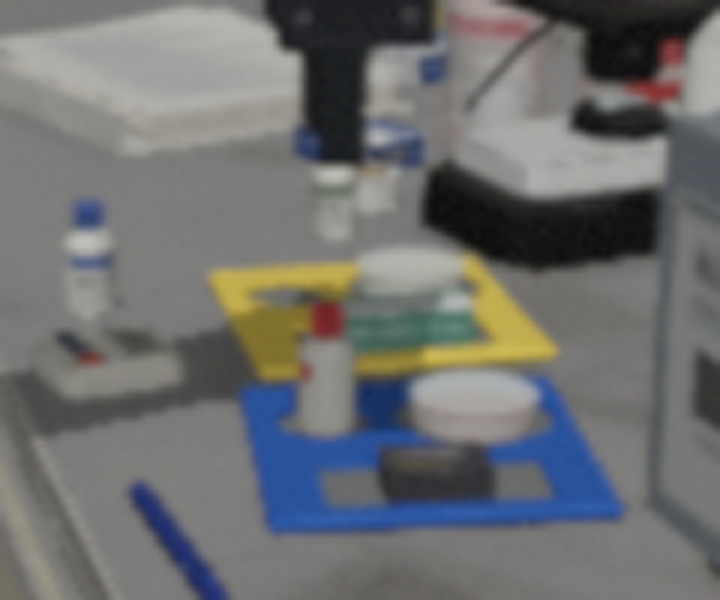

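Request:
carry_out(steps=[[[0,0,-0.045,50,-27,0,0.7],[0,0,-0.09,100,-54,0,0.7],[0,0,-0.135,150,-82,0,0.7],[0,0,-0.18,200,-109,0,0.7],[0,0,-0.18,200,-109,30,0.7]]])

```text
t: 25.1
tool_pos: [0.378, 0.3082, 0.1256]
tcp_rot: [[-0.008, 1.0, 0.001], [1.0, 0.008, 0.007], [0.007, 0.001, -1.0]]
wrist_force: [1.1, -0.7, -0.9]
grip_width: 0.852
```

Request:
carry_out(steps=[[[0,0,0,0,0,15,0.7],[0,0,0,0,0,15,0.7]]])

```text
t: 25.35
tool_pos: [0.3785, 0.3006, 0.1086]
tcp_rot: [[-0.002, 1.0, -0.003], [1.0, 0.002, -0.004], [-0.004, -0.003, -1.0]]
wrist_force: [0.4, 0.2, -0.9]
grip_width: 0.848
```

```bash
python3 -c "
from h import *
goto(.380,.302,.032,90)
for n in('side',):
    im=robot.capture(n)[:,:,::-1]
    cv2.imwrite(f'pics/{n}18.png',cv2.resize(im[130:220,180:280],None,fx=7,fy=6,interpolation=2))
goto(.380,.302,.032,90)
"
```

```text
t 25.35 pos [0.3785 0.3006 0.1086] jaw 90.1 F [ 0.4  0.2 -0.9] grip 74.7 q7 -3
turn [-0.0029  0.0038  0.0016] deg -0.1 shift mm [ 1.7  1.7 76.6] len 77.0
t 25.4 pos [0.379  0.301  0.1095] jaw 90.1 F [ 0.4 -0.4 -0.1] grip 74.7 q7 -3
turn [-0.0018  0.0023  0.0011] deg -0.1 shift mm [ 1.2  1.1 77.5] len 78.0
```

View pics/side18.png

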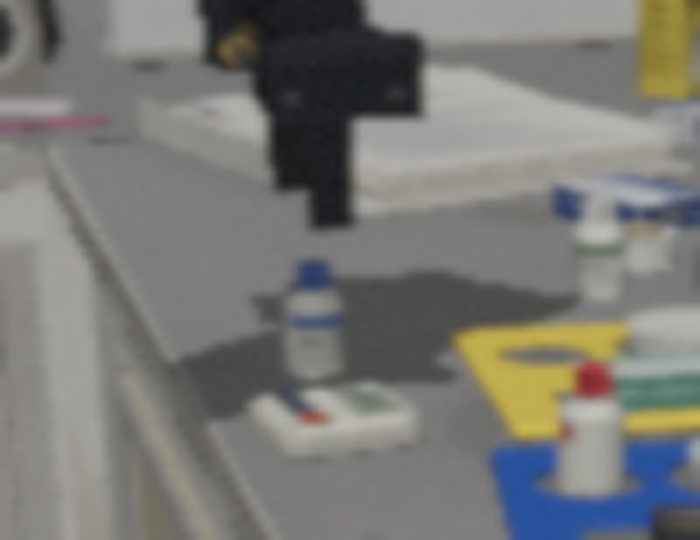

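Request:
carry_out(steps=[[[0,0,0,1,0,30,0.7],[0,0,0,1,0,60,0.7],[0,0,0,1,0,78,0.7],[0,0,0,1,0,78,0.7]]])

```text
t: 25.9
tool_pos: [0.3795, 0.3022, 0.0321]
tcp_rot: [[-0.001, 1.0, -0.001], [1.0, 0.001, -0.001], [-0.001, -0.001, -1.0]]
wrist_force: [-0.2, 0.7, -0.5]
grip_width: 0.848
```

Request:
carry_out(steps=[[[0,0,0,0,0,0,0],[0,0,0,0,0,0,-0.2],[0,0,0,0,0,0,-0.5],[0,0,0,0,0,0,-0.8],[0,0,0,0,0,0,-0.8]]])

```text
t: 26.52
tool_pos: [0.3799, 0.3026, 0.0329]
tcp_rot: [[-0.0, 1.0, 0.0], [1.0, 0.0, 0.0], [0.0, 0.0, -1.0]]
wrist_force: [-0.9, -0.9, 0.2]
grip_width: 0.307
```

Request:
carry_out(steps=[[[0,0,0,0,0,0,-0.8],[0,0,0,0,0,-30,-0.8],[0,0,0,0,0,-80,-0.8],[0,0,0,0,0,-120,-0.8],[0,0,0,0,0,-120,-0.8]]])

```text
t: 27.15
tool_pos: [0.3808, 0.3035, 0.155]
tcp_rot: [[0.001, 1.0, 0.003], [1.0, -0.001, 0.004], [0.004, 0.003, -1.0]]
wrist_force: [0.5, -0.8, -0.7]
grip_width: 0.29
```

```bash
python3 -c "
from h import *
goto(.4866,.2791,.15,85.4)
for n in('side',):
    im=robot.capture(n)[:,:,::-1]
    cv2.imwrite(f'pics/{n}19.png',cv2.resize(im[110:200,180:280],None,fx=7,fy=6,interpolation=2))
"
```

```text
t 27.15 pos [0.3808 0.3035 0.155 ] jaw 90.0 F [ 0.5 -0.8 -0.7] grip 25.5 q7 1
turn [ 0.0033 -0.004   0.0796] deg -4.6 shift mm [-24.4 105.8   5.3] len 109.0
```

View pics/side19.png

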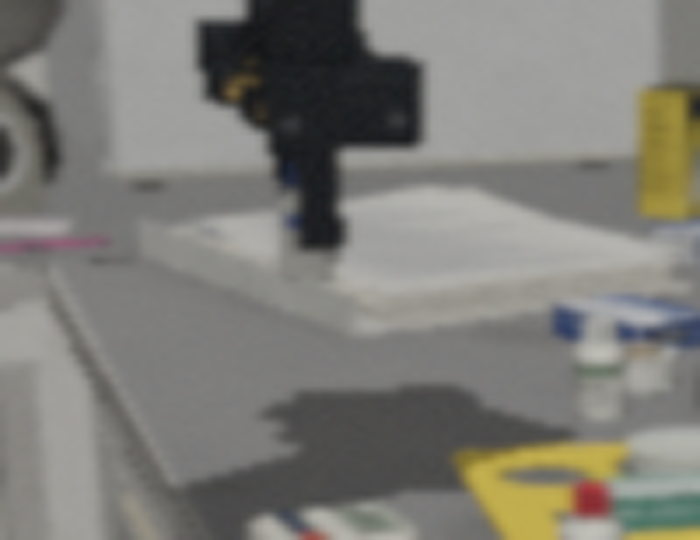

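Request:
carry_out(steps=[[[0,0,0.04,-12,53,0,-0.8],[0,0,0.08,-24,107,0,-0.8],[0,0,0.08,-24,107,30,-0.8],[0,0,0.08,-24,107,72,-0.8],[0,0,0.08,-24,107,72,-0.8]]])

```text
t: 27.82
tool_pos: [0.4844, 0.2764, 0.077]
tcp_rot: [[0.079, 0.997, -0.006], [0.997, -0.079, -0.006], [-0.006, -0.006, -1.0]]
wrist_force: [0.2, -0.5, 0.4]
grip_width: 0.293
```

```bash
python3 -c "
from h import *
for n in('side',):
    im=robot.capture(n)[:,:,::-1]
    cv2.imwrite(f'pics/{n}20.png',cv2.resize(im[130:220,210:310],None,fx=7,fy=6,interpolation=2))
goto(.4866,.2791,.037,85.4)
"
```

```text
t 27.88 pos [0.4853 0.2778 0.079 ] jaw 85.5 F [ 0.3 -0.1  0.5] grip 25.4 q7 7
turn [-0.0033  0.0033  0.0016] deg -0.1 shift mm [ 1.6  1.3 42. ] len 42.0
```

View pics/side20.png

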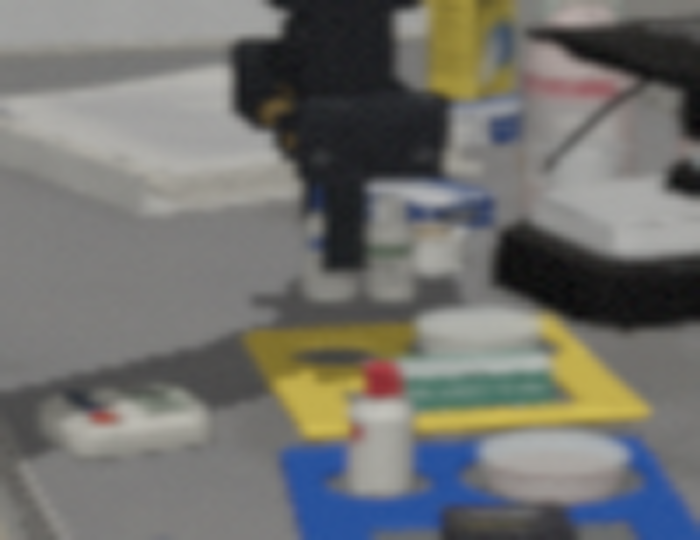

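Request:
carry_out(steps=[[[0,0,0,0,2,20,-0.8],[0,0,0,0,2,36,-0.8],[0,0,0,0,2,42,-0.8],[0,0,0,0,2,42,-0.8],[0,0,0,0,2,42,-0.8]]])

```text
t: 28.5
tool_pos: [0.489, 0.2787, 0.0392]
tcp_rot: [[0.08, 0.997, 0.001], [0.997, -0.08, 0.001], [0.001, 0.001, -1.0]]
wrist_force: [0.0, 0.2, -0.3]
grip_width: 0.294
```

Contact is expected at about 0.0368.

Request:
carry_out(steps=[[[0,0,0,0,0,2,-0.8],[0,0,0,0,0,2,-0.8],[0,0,0,0,0,2,0.1],[0,0,0,0,0,2,0.2],[0,0,0,0,0,2,0.2]]])

```text
t: 29.12
tool_pos: [0.4888, 0.2784, 0.0367]
tcp_rot: [[0.08, 0.997, 0.0], [0.997, -0.08, 0.0], [0.0, 0.0, -1.0]]
wrist_force: [0.6, 0.4, 0.8]
grip_width: 0.595
```

Request:
carry_out(steps=[[[0,0,0,0,0,-40,0.2],[0,0,0,0,0,-90,0.2],[0,0,0,0,0,-120,0.2],[0,0,0,0,0,-150,0.2],[0,0,0,0,0,-150,0.2]]])

```text
t: 29.75
tool_pos: [0.4897, 0.2793, 0.1888]
tcp_rot: [[0.08, 0.997, 0.004], [0.997, -0.08, 0.003], [0.003, 0.003, -1.0]]
wrist_force: [0.5, 0.6, 0.4]
grip_width: 0.602
```

```bash
python3 -c "
from h import *
goto(.35,-.30,.20,85.4)
"
```

```text
t 29.75 pos [0.4897 0.2793 0.1888] jaw 85.4 F [0.5 0.6 0.4] grip 53.0 q7 16
turn [ 0.0034 -0.003   0.0001] deg -0.0 shift mm [-588.6  -92.9  -13.3] len 596.0
```

Request:
carry_out(steps=[[[0,0,0,-50,-8,-5,0.2],[0,0,0,-104,-16,-5,0.2],[0,0,0,-158,-24,-5,0.2],[0,0,0,-212,-32,-5,0.2],[0,0,0,-266,-40,-5,0.2]]])

```text
t: 30.38
tool_pos: [0.4266, 0.0146, 0.1908]
tcp_rot: [[0.079, 0.997, -0.002], [0.997, -0.079, -0.0], [-0.0, -0.002, -1.0]]
wrist_force: [0.9, 0.1, -0.6]
grip_width: 0.601
```

Request:
carry_out(steps=[[[0,0,0,-54,-10,0,0.2],[0,0,0,-108,-20,0,0.2],[0,0,0,-162,-30,0,0.2],[0,0,0,-216,-40,0,0.2],[0,0,0,-270,-45,0,0.2]]])

```text
t: 31.0
tool_pos: [0.3598, -0.2505, 0.1908]
tcp_rot: [[0.08, 0.997, -0.002], [0.997, -0.08, 0.001], [0.001, -0.002, -1.0]]
wrist_force: [0.6, -0.2, -0.0]
grip_width: 0.599
```

```bash
python3 -c "
from h import *
a=robot.capture('top')[:,:,::-1];b=robot.capture('side')[:,:,::-1]
cv2.imwrite('pics/topF.png',a);cv2.imwrite('pics/sideF.png',b)
cv2.imwrite('pics/topFc.png',cv2.convertScaleAbs(cv2.resize(a[155:260,140:310],None,fx=4.5,fy=4.5,interpolation=2),alpha=1.4))
cv2.imwrite('pics/sideFc.png',cv2.convertScaleAbs(cv2.resize(b[140:235,210:330],None,fx=6,fy=6,interpolation=2),alpha=1.2))
"
```

```text
(no output)
```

View pics/topFc.png

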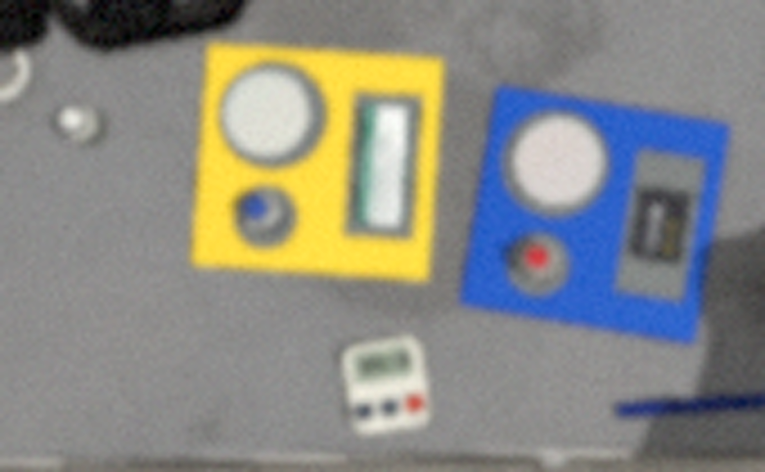

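View pics/sideFc.png

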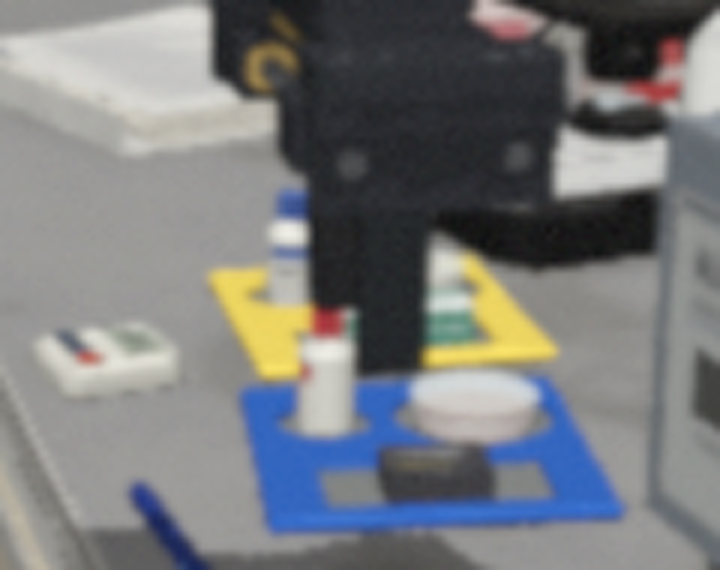

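```bash
python3 -c "
from plant import robot
print(robot.get_state()['t'],robot.hand_in())"
```

```text
the job is handed in; nothing more can be done
31.1 None
```

Both kits are made up and the job was handed in at 31.1 s; hand-in reports no verdict.

- **Blue tray:** the pink dish, the black slips box and the red-capped bottle are each in their pocket.
- **Yellow tray:** the capillary carton and the blue-capped bottle are in their pockets, next to the cream dish.

**Last checks:** The final top picture shows every piece inside its pocket, with grey floor visible round the carton, the slips box and the bottles. By eye the offsets are within about 3 mm. The cream dish and the white-capped bottle look unmoved there, and the open gripper was standing clear of everything.

**Less certain:** In the final side picture the gripper hid the white-capped bottle and parts of the yellow tray. What is set down there, and that the white-capped bottle is still upright, was confirmed from the top view. My first side-camera estimates of position came out about 10 mm lower in y than the top camera's. I went with the top camera, and the later side views during the placings agreed with it to within about a pixel (roughly 3 mm).

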